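Hang the polish bin on the pegboard hooks and fill it

TASK

Pick up the empty grey polish bin and hang it by both eyes of its back plate on the two upturned hooks of the white pegboard stand, right home so that it hangs level against the board. Then stand the two square-bodied polish bottles upright in the hanging bin, each in a cell of its own, and leave the round-bodied bottles where they are.

Things in the scene. Friction and masses are not known exactly. Their poses are not given: they have to be found in the camera images.
- polish_bin: grey bin, empty, 0.14-0.26 kg, 228 (its y, over the ears) x 48 (its x) x 86 mm high; origin at the underside, z up, its back towards +x. Four cells in a row, 38 wide x 40 deep, centred at x = 0, y = +-24 and +-65 mm, floor 4 mm, walls 36 mm high, outer front at x = -23, ends at y = +-87. Back plate x = 20 to 25 mm, 86 mm high, with an ear and eye at each end; a grip fin in the middle
- bin_grip (a point): middle of the grip part of the bin's fin, at bin (0, 0, 50) mm. The fin is 10 mm thick along the bin's y, 40 mm deep (x = -20 to 20), top at z = 62 mm; fingers closing along y reach into the cells beside it, with the gripper upright or pitched forward or back in the bin's x-z plane. Axes as the bin's
- eye_left (a point): centre of the round eye (11 mm hole along x through the 5 mm back plate) in the ear at the bin's +y end: bin (22.5, 101, 70) mm; axes as the bin's
- eye_right (a point): the same eye at the bin's -y side: bin (22.5, -101, 70) mm; axes as the bin's
- pegboard: white perforated metal stand, fixed, 320 mm wide (its y), 165 mm high; origin on the table under the middle of its front face, which is the plane x = 0 and looks to its -x; z up. Foot plate 6 mm thick from x = -42 to 58 mm. Two upturned steel hooks stand out of the face. With the bin hung its underside is about 53 mm above the table
- hook_left (a point): on the axis of the hook at the board's +y side: board (-6, 101, 125) mm; axes as the board's. Hook: 8 mm round rod, level from the face to x = -14 mm, then through (x -19, z 126.8) up at 40 degrees to the round tip. An eye passes the slope only with the bin pitched front-up about as much; it comes level round the bend till the back plate meets the board
- hook_right (a point): the same on the hook at the board's -y side: board (-6, -101, 125) mm. The faint clear screen and the grey lamp shade that pictures show over the near part of the table are not solid there: the arm may pass
- tip_left (a point): centre of the rounded tip of the left hook: board (-35.6, 101, 140.8) mm. An eye has only 1.5 mm of play round the rod, less than the error of a reading: a push that stops early has met the tip beside the hole, so feel about for it
- tip_right (a point): the same for the right hook: board (-35.6, -101, 140.8) mm
- square_polish_1: nail polish bottle, square body 27 x 27 x 41 mm with a round black cap of about 19 mm above it, 81 mm high in all, 0.045 kg; origin at the centre of its underside, z up along the bottle
- square_polish_2: nail polish bottle, square body 29 x 28 mm with a round black cap of about 19 mm above it, 85 mm high in all, 0.045 kg; origin at the centre of its underside, z up along the bottle
- round_polish_1: nail polish bottle, round body of 31 mm, 77 mm high, stays where it is; origin at the centre of its underside, z up along the bottle
- round_polish_2: nail polish bottle, round body of 29 mm, 89 mm high, stays where it is; origin at the centre of its underside, z up along the bottle

How it is judged:
By the outcome, as a careful person would: the job done as asked, in the order asked, and still so for the second after the job is handed in, with the robot touching nothing.
It also fails if it takes over 72 s, if anything falls off the work surface, if the arm or the gripper's body presses on something with over 40 N, if the wrist force passes 120 N, or if a joint passes its speed limit or range.

ROBOT

A 7-joint arm with a two-finger parallel gripper is mounted at the origin on a cart in front of the work surface, level with it; the furniture and walls round the work are solid. World frame = base frame: x ahead of the robot, y to its left, z up, the work surface at z = 0. Lengths are in m, angles in rad, forces in N, time in s.
With the tool pointing down it reaches from about 0.4 to 0.85 m from the base axis. Payload 10.4 kg.
Tool frame: the origin (TCP) lies on the centre line of the jaws, within the pads' length; the fingertips stand r.finger_overhang ahead of it and the grasp point (between the pads) lies 5 mm behind it (r.finger_overhang is the distance from the TCP to the fingertips, in m); z points along the fingers, y is the line along which they close (so a half turn about z gives the same grasp; the last joint's range is limited). The gripper opens to 87 mm and grips with 3 to 60 N. Pads are 19 mm wide; open, the fingers measure 117 mm over their backs; the gripper's body (75 mm by 190 mm) begins 51 mm behind the grasp point.
Start: joints at [-1.154, 0.332, -0.065, 1.46, 0.022, 1.35, -0.088], TCP at [0.266, 0.566, 0.237] pointing down, gripper open.
Joint ranges: [-2.6, 2.6], [-0.5, 2.12], [-1.47, 1.34], [0.16, 2.42], [-1.27, 4.41], [0.06, 2.06], [-2.6, 2.6]. Speed limits (rad/s): [2.22, 2.22, 2.79, 2.79, 3.14, 3.14, 3.14].

INTERFACE

Orientations are given as a unit quaternion [x, y, z, w].
In Python, from bench import read_state, viewer, r gives the robot as it stands.
- The arm moves only by the tool carry_out, never from a script. Its argument "moves" is a list of rows, each a list of 6 numbers: the shift along the tool's x, y, z in units of 40 mm (1.0 is 40 mm), then the turn, a rotation vector about the tool's x, y, z in units of 8 degrees (1.0 is 8 degrees). A call has 1 to 20 rows; each row shifts and turns the commanded pose from where the row before left it, along the tool's axes as they then stand; what a row does not reach is not made up. A row lasts 1/8 s, in which the tool goes at most 62.5 mm and 10.7 degrees, less where a joint would pass 70% of its speed; a pose out of reach is approached as far as the arm can. A call is refused whole if a number of a shift passes 1 or a number of a turn 1, either way. A call with a gripper value outside its range is refused whole. "fingers" is the finger opening in mm, from 0 to 87, set as the call begins (left out, the last holds). The fingers move at their own pace and stop on an object; "force" is the grip in N (left out, the last holds). Time passes only in rows, so rows that do not move let the fingers close. It gives the time, the measured TCP pose, the force, the opening and the grip force at its end, in the units of the state.
- read_state(): the state, without advancing time (a new reading comes with each control period).
- viewer.camera(name): name is "scene" or "top" or "wrist"; returns a dict with "pixels" (400x640x3 uint8, red, green, blue), "range_z" (400x640 float32, m along the optical axis (not along the pixel's ray), 0 where there is no reading), "fx", "fy", "cx", "cy" (pixels), "xyz" and "orientation" of the camera in the world. Camera axes: x right, y down, z forward; pixel columns grow to the right and rows downward; lengths in m; the calibration is good to about 2 mm. The wrist camera is an equidistant fisheye: a pixel r from the principal point sees the ray r / f radians off the axis. A picture is of the moment at which its call begins.
- r.close_job(): hands the job in; it is judged then, once.
The state is a dict: "time": time; "joint_positions": joint angles; "joint_vel": joint speeds; "joint_torque": joint torques, N m; "ee_pos": TCP position; "eef_rot": TCP orientation; "ft_force": force on the tool from outside, world axes, zero at the start; "torque": the same for the moment, N m; "width": finger opening in m; "grip_force": force on a finger pad.
Only numpy, scipy, OpenCV 4.12 (cv2) and the standard library are available. Lean on these libraries where they do the work, as an engineer would, in place of code of your own. Each camera call takes 0.05 s, during which the arm holds its last target. There are 200 camera calls.

## Working session

There is one attempt and no reset: what is moved stays moved. The work goes in short steps, Python scripts to look and compute and a tool call to move; the robot and the scene stay as the last step left them, time stands still between calls to the robot, and variables do not carry over. Pictures are saved under pics/ and viewed, at most 13 in all, crops included, and the job is handed in when it is done.

Besides the shell and the picture viewer there is one more tool, called after "Call:" as name(argument=value, ...) on one line, values as JSON. carry_out: Moves the arm, as the interface text tells. Its arguments: {"type":"object","properties":{"moves":{"type":"array","items":{"type":"array","items":{"type":"number"}}},"fingers":{"type":"number"},"force":{"type":"number"}},"required":["moves"]}

```bash
ls; mkdir -p pics; cat > h.py <<'E'
import numpy as np, cv2
from scipy.spatial.transform import Rotation as R
from bench import read_state, viewer, r
def cam(n):
    c=viewer.camera(n); c['R']=R.from_quat(c['orientation']).as_matrix(); c['t']=np.array(c['xyz']); return c
def cloud(c):
    d=c['range_z']; v,u=np.mgrid[0:400,0:640]
    P=np.stack([(u-c['cx'])/c['fx']*d,(v-c['cy'])/c['fy']*d,d],-1)
    return P@c['R'].T+c['t']
def plane(c,u,v,z):
    q=c['R']@np.array([(u-c['cx'])/c['fx'],(v-c['cy'])/c['fy'],1]); return c['t']+q*(z-c['t'][2])/q[2]
def proj(c,p):
    q=c['R'].T@(np.array(p)-c['t']); return q[0]/q[2]*c['fx']+c['cx'],q[1]/q[2]*c['fy']+c['cy']
E
python3 - <<'E'
from h import *
s=read_state(); print({k:np.round(v,3) for k,v in s.items()}, r.finger_overhang)
for n in ('scene','top'):
    c=cam(n); cv2.imwrite(f'pics/{n}0.png',c['pixels'][...,::-1]); print(n,c['fx'],c['cx'],c['cy'],c['t'],c['R'].round(3).tolist())
    np.savez(f'{n}0.npz',**{k:v for k,v in c.items()})
E
```

```text
pics
{'time': np.float64(0.0), 'joint_positions': array([-1.154,  0.333, -0.065,  1.461,  0.022,  1.35 , -0.088]), 'joint_vel': array([-0.   ,  0.   ,  0.001,  0.002, -0.001,  0.   , -0.001]), 'joint_torque': array([ 1.0000e-03, -6.2324e+01,  2.5000e-02, -3.8990e+01, -6.1000e-02,
        4.0000e-02,  0.0000e+00]), 'ee_pos': array([0.266, 0.565, 0.236]), 'eef_rot': array([ 0.218,  0.976, -0.001, -0.   ]), 'ft_force': array([-0.032, -0.449,  0.02 ]), 'torque': array([ 0.007,  0.048, -0.039]), 'grip_force': np.float64(0.0), 'width': np.float64(0.087)} 0.014
scene 383.7805675465148 324.78219025783034 200.45914841075083 [ 0.65210157 -0.55087184  0.6543038 ] [[0.992, 0.054, -0.112], [0.123, -0.577, 0.808], [-0.021, -0.815, -0.579]]
top 465.7302691894526 313.9691763335175 193.71609641276066 [0.14069635 0.10777882 0.9163857 ] [[0.263, -0.863, 0.432], [-0.965, -0.23, 0.127], [-0.01, -0.45, -0.893]]
```

View pics/scene0.png

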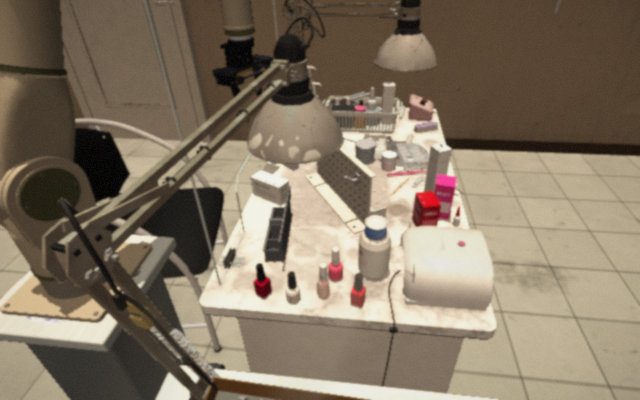

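View pics/top0.png

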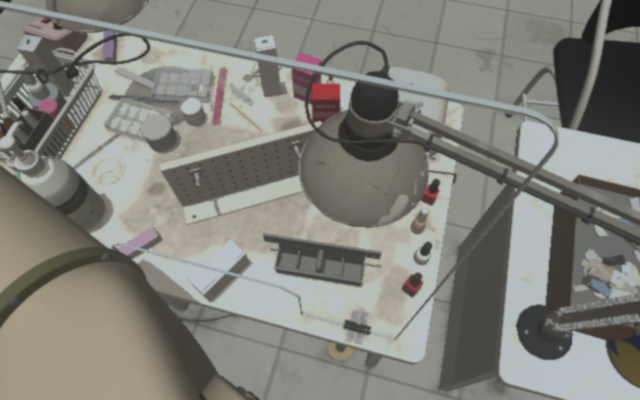

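Scene view: bin at about (278,232), board (345,185), bottles at (262,280), (292,287), (323,281), (336,263), (358,290). In the top view the bin is at (320,260), and the lamp hides the board's right end. Next: closer crops and depth.

```bash
python3 - <<'E'
from h import *
L=lambda n:dict(np.load(f'{n}0.npz'))
s=L('scene');t=L('top')
a=s['pixels'][150:310,210:400,::-1]; b=t['pixels'][115:310,155:460,::-1]
A=cv2.resize(a,None,fx=3.1,fy=3.1,interpolation=3)[:, :]; B=cv2.resize(b,None,fx=2.6,fy=2.6,interpolation=3)
cv2.imwrite('pics/sc.png',A); cv2.imwrite('pics/tc.png',B)
for n,c in(('s',s),('t',t)):
    P=cloud(c); z=P[...,2]
    for pts in ({'s':[(262,280),(292,287),(323,281),(336,263),(358,290),(278,232),(340,180),(300,225),(345,215)],'t':[(412,285),(423,253),(419,219),(430,190),(320,262),(230,180),(300,265),(260,290),(380,170)]}[n]):
        print(n,pts,P[pts[1],pts[0]].round(3))
E
```

```text
s (262, 280) [ 0.439 -0.009  0.05 ]
s (292, 287) [ 0.505 -0.018  0.047]
s (323, 281) [ 0.568 -0.     0.053]
s (336, 263) [0.589 0.058 0.05 ]
s (358, 290) [ 0.641 -0.012  0.047]
s (278, 232) [0.428 0.181 0.023]
s (340, 180) [0.57  0.369 0.07 ]
s (300, 225) [0.473 0.239 0.003]
s (345, 215) [0.591 0.289 0.007]
t (412, 285) [0.421 0.001 0.05 ]
t (423, 253) [ 0.491 -0.009  0.047]
t (419, 219) [0.554 0.012 0.06 ]
t (430, 190) [ 0.63  -0.     0.052]
t (320, 262) [0.416 0.18  0.061]
t (230, 180) [0.54  0.408 0.061]
t (300, 265) [0.418 0.222 0.005]
t (260, 290) [ 0.348  0.286 -0.   ]
t (380, 170) [0.455 0.109 0.384]
```

View pics/sc.png

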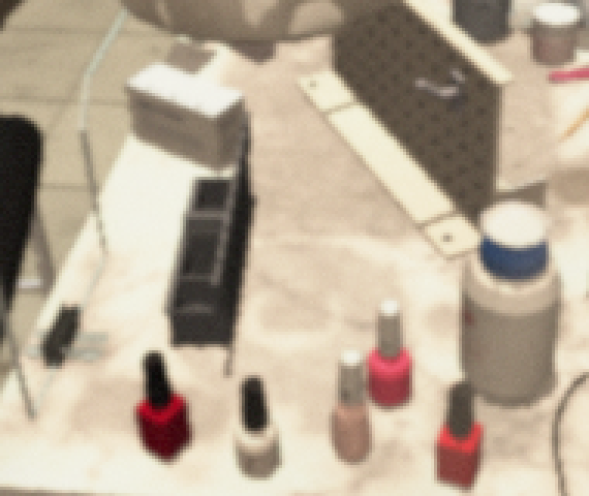

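View pics/tc.png

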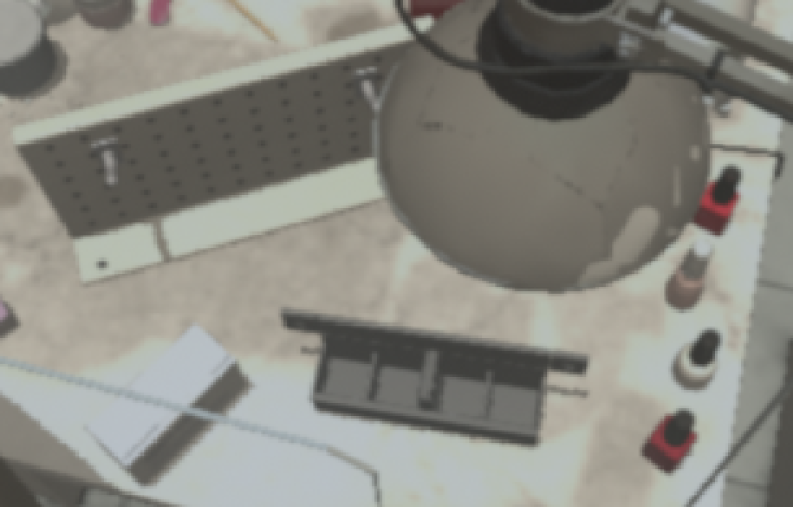

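Crops: square bottles with black caps are the red ones, scene (262,280) and (358,290). The round ones are white (292,287), beige (323,281) and pink (336,263). Both hooks show in the top view at (197,175) and (297,147). The scene view shows the right hook at (352,177).

```bash
cat > m.py <<'E'
from h import *
def rect(p): 
    c,wh,a=cv2.minAreaRect((p[:,:2]*1000).astype(np.float32)); return np.round(c,1),np.round(wh,1),round(a,2)
if __name__=='__main__':
  for n in('scene','top'):
    c=dict(np.load(n+'0.npz')); P=cloud(c); x,y,z=P[...,0],P[...,1],P[...,2]; px=c['pixels'].astype(int)
    print(n,'table z',np.median(z[(x>.35)&(x<.7)&(y>.05)&(y<.45)&(abs(z)<.012)]).round(4))
    # bin
    ok=(x>.34)&(x<.5)&(y>.04)&(y<.32)&(z>-.01)&(z<.12)&(c['range_z']>0)&(px.max(-1)<120)
    for lo,hi in((.078,.095),(.03,.045),(.055,.07)):
        p=P[ok&(z>lo)&(z<hi)]
        if len(p)>5: print(' bin',lo,len(p),rect(p),p[:,2].mean().round(4), np.percentile(p[:,2],95).round(4))
    # board face
    ok=(x>.45)&(x<.8)&(y>.2)&(y<.5)&(z>.02)&(z<.155)&(c['range_z']>0)
    p=P[ok]; rng=np.random.default_rng(0); best=0
    for _ in range(500):
        q=p[rng.choice(len(p),3,False)]; nn=np.cross(q[1]-q[0],q[2]-q[0]); l=np.linalg.norm(nn)
        if l<1e-5: continue
        nn/=l
        if abs(nn[2])>.1: continue
        k=abs((p-q[0])@nn)<.003
        if k.sum()>best: best=k.sum(); K=k
    q=p[K]; m=q.mean(0); nn=np.linalg.svd(q-m,full_matrices=False)[2][2]; nn*=np.sign(nn[1])
    print(' face',best,len(p),m.round(4),nn.round(4),'yaw',np.degrees(np.arctan2(nn[1],nn[0])).round(2))
    t=np.array([-nn[1],nn[0],0]); s=(q-m)@t; 
    for a in(0,.5,2,98,99.5,100): print('   ',a,(m+t*np.percentile(s,a)).round(4)[:2], end='')
    print()
    # top edge of board
    o=(x>.45)&(x<.85)&(y>.2)&(y<.55)&(abs(z-.165)<.006)&(c['range_z']>0)
    print(' top edge',o.sum(),rect(P[o]) if o.sum()>5 else '')
    # foot
    o=(x>.4)&(x<.8)&(y>.2)&(y<.5)&(z>.003)&(z<.0095)&(((P-m)@nn)<-.004)&(((P-m)@nn)>-.06)&(px.min(-1)>130); print(' foot',o.sum(),rect(P[o]))
    # hooks
    dd=-(P-m)@nn; o=(dd>.008)&(dd<.05)&(z>.11)&(z<.155)&(x>.45)&(x<.8)&(y>.15)&(y<.5)
    for i in P[o][::6]: print('  h',i.round(3),round(float((i-m)@t),3),round(float(-(i-m)@nn),3))
    # red squares
    red=(px[...,0]>90)&(px[...,1]<.45*px[...,0])&(x>.38)&(x<.7)&(y<.04)&(y>-.06)&(z>.0)&(z<.09)
    k,lab,st,ce=cv2.connectedComponentsWithStats(red.astype(np.uint8))
    for i in range(1,k):
        if st[i,4]>25:
            p=P[lab==i]; tp=p[p[:,2]>np.percentile(p[:,2],50)]; print(' red',ce[i].round(1),st[i,4],p.mean(0).round(4),p[:,2].max().round(3),rect(p),'top',rect(p[abs(p[:,2]-.041)<.004]) if (abs(p[:,2]-.041)<.004).sum()>5 else '')
    blk=(px.max(-1)<75)&(x>.38)&(x<.7)&(y<.05)&(y>-.06)&(z>.05)&(z<.1)
    k,lab,st,ce=cv2.connectedComponentsWithStats(blk.astype(np.uint8))
    for i in range(1,k):
        if st[i,4]>12: p=P[lab==i]; print(' cap',ce[i].round(1),st[i,4],p.mean(0).round(4),p[:,2].max().round(4))
E
python3 m.py
```

```text
scene table z 0.0016
 bin 0.078 142 (array([448.8, 180. ]), array([  5.6, 216. ]), 5.66) 0.0857 0.0891
 bin 0.03 224 (array([427.9, 184.2]), array([ 46.4, 176.3]), 5.63) 0.0359 0.0435
 bin 0.055 133 (array([431.1, 179.3]), array([ 41.1, 215.8]), 5.61) 0.062 0.0686
 face 1813 2440 [0.5895 0.3374 0.0845] [0.839  0.5442 0.0036] yaw 32.97
    0 [0.6547 0.2369]    0.5 [0.6537 0.2384]    2 [0.6528 0.2398]    98 [0.4967 0.4804]    99.5 [0.4879 0.494 ]    100 [0.4843 0.4996]
 top edge 371 (array([722. , 384.6]), array([277.1, 172.8]), 33.02)
 foot 880 (array([538.9, 357.4]), array([ 55.8, 364. ]), 32.94)
  h [0.589 0.271 0.145] -0.055 0.037
  h [0.596 0.268 0.144] -0.062 0.032
  h [0.599 0.271 0.139] -0.061 0.028
  h [0.601 0.272 0.136] -0.061 0.026
  h [0.599 0.269 0.134] -0.062 0.029
  h [0.613 0.281 0.127] -0.06 0.01
  h [0.614 0.279 0.126] -0.062 0.011
 red [261.6 282.4] 86 [ 0.4365 -0.0078  0.0419] 0.05 (array([435.9,  -3. ]), array([25.9, 23.2]), 57.26) top (array([435.9,  -3. ]), array([25.9, 23.2]), 57.26)
 red [358.3 292.1] 73 [ 0.6422 -0.0117  0.0403] 0.049 (array([643.1, -10.8]), 
[... 947 characters left out ...]
0.024
  h [0.595 0.276 0.134] -0.118 0.026
  h [0.588 0.268 0.145] -0.122 0.037
  h [0.501 0.451 0.131] 0.079 0.01
  h [0.502 0.448 0.126] 0.076 0.011
  h [0.496 0.449 0.129] 0.081 0.015
  h [0.497 0.444 0.125] 0.076 0.017
  h [0.485 0.442 0.139] 0.081 0.028
  h [0.482 0.438 0.142] 0.079 0.033
  h [0.48  0.435 0.143] 0.077 0.036
  h [0.48  0.434 0.141] 0.076 0.037
 red [430.  193.8] 41 [ 0.6285 -0.0034  0.038 ] 0.042 (array([630.4,  -3.6]), array([21.1, 11.9]), 75.8) top (array([630.4,  -3.6]), array([21.1, 11.9]), 75.8)
 cap [433.8 186. ] 76 [ 0.6313 -0.0044  0.0685] 0.0837
 cap [425.8 248.4] 70 [ 0.4931 -0.01    0.0677] 0.0783
 cap [415.4 279.6] 87 [ 4.249e-01 -3.000e-04  7.390e-02] 0.0867
```

```bash
cat > plan.py <<'E'
from h import *
def Rt(yaw,lean):  # tool: y at yaw+90, z tilted to heading `yaw` by lean (deg); lean>0 = body leans back
    c=R.from_euler('z',yaw,degrees=True)*R.from_matrix(np.array([[-1,0,0],[0,1,0],[0,0,-1.]]))
    return c*R.from_euler('y',-lean,degrees=True)
def plan(targets,n,start=None):
    s=read_state(); p,q=(np.array(s['ee_pos']),R.from_quat(s['eef_rot'])) if start is None else start
    for (tp,tq),k in zip(targets,n):
        tp=np.array(tp); rv=(q.inv()*tq).as_rotvec(); p0,q0=p.copy(),q
        d=np.linalg.norm(tp-p0); 
        for i in range(1,k+1):
            pp=p0+(tp-p0)*i/k; qq=q0*R.from_rotvec(rv*i/k)
            sh=np.round(q.inv().apply(pp-p)/.04,2); tu=np.round(np.degrees((q.inv()*qq).as_rotvec())/8,2)
            print([*(sh+0.).tolist(),*(tu+0.).tolist()],end=',\n')
            p=p+q.apply(sh*.04); q=q*R.from_rotvec(np.radians(tu*8))
        print('-- end',p.round(4),'d',d.round(3))
    return p,q
E
python3 - <<'E'
from plan import *
T=Rt(5.6,30); z=T.apply([0,0,1]); g=np.array([.419,.183,.050])+.005*z
plan([(g-.14*z,T)],[14])
E
```

```text
[-0.43, -0.56, 0.12, -0.07, -0.26, -0.27],
[-0.41, -0.58, 0.14, -0.08, -0.26, -0.27],
[-0.38, -0.6, 0.14, -0.07, -0.26, -0.27],
[-0.36, -0.61, 0.15, -0.07, -0.27, -0.26],
[-0.32, -0.63, 0.15, -0.07, -0.26, -0.27],
[-0.3, -0.64, 0.16, -0.08, -0.26, -0.27],
[-0.26, -0.65, 0.17, -0.07, -0.26, -0.27],
[-0.24, -0.66, 0.16, -0.07, -0.26, -0.27],
[-0.2, -0.67, 0.17, -0.07, -0.26, -0.27],
[-0.17, -0.68, 0.17, -0.08, -0.26, -0.26],
[-0.14, -0.69, 0.16, -0.07, -0.27, -0.27],
[-0.11, -0.69, 0.17, -0.07, -0.26, -0.27],
[-0.07, -0.7, 0.16, -0.07, -0.26, -0.27],
[-0.05, -0.71, 0.15, -0.08, -0.26, -0.27],
-- end [0.3518 0.1762 0.1671] d 0.404
```

Call:
carry_out(moves=[[-0.43,-0.56,0.12,-0.07,-0.26,-0.27],[-0.41,-0.58,0.14,-0.08,-0.26,-0.27],[-0.38,-0.6,0.14,-0.07,-0.26,-0.27],[-0.36,-0.61,0.15,-0.07,-0.27,-0.26],[-0.32,-0.63,0.15,-0.07,-0.26,-0.27],[-0.3,-0.64,0.16,-0.08,-0.26,-0.27],[-0.26,-0.65,0.17,-0.07,-0.26,-0.27],[-0.24,-0.66,0.16,-0.07,-0.26,-0.27],[-0.2,-0.67,0.17,-0.07,-0.26,-0.27],[-0.17,-0.68,0.17,-0.08,-0.26,-0.26],[-0.14,-0.69,0.16,-0.07,-0.27,-0.27],[-0.11,-0.69,0.17,-0.07,-0.26,-0.27],[-0.07,-0.7,0.16,-0.07,-0.26,-0.27],[-0.05,-0.71,0.15,-0.08,-0.26,-0.27],[0,0,0,0,0,0]], fingers=32, force=40)

```text
time: 1.98
ee_pos: [0.3454, 0.1973, 0.1762]
eef_rot: [-0.03, 0.97, 0.018, 0.241]
ft_force: [0.5, -0.2, 0.2]
width: 0.0321
grip_force: 0.0
```

```bash
python3 - <<'E'
from h import *
s=read_state(); q=R.from_quat(s['eef_rot']); p=s['ee_pos']
c=cam('wrist'); cv2.imwrite('pics/w1.png',c['pixels'][...,::-1]); np.savez('w1.npz',**c)
print(p,q.as_matrix().round(3).tolist(),c['fx'],c['cx'],c['cy'])
print('cam in tool',q.inv().apply(c['t']-p).round(4),(q.inv().as_matrix()@c['R']).round(3).tolist())
E
```

```text
[0.34535457 0.197343   0.17623512] [[-0.882, -0.067, 0.467], [-0.049, 0.998, 0.049], [-0.469, 0.02, -0.883]] 309.70691628693146 319.05722948975466 199.73265541002795
cam in tool [ 0.0745  0.0003 -0.1483] [[-0.0, -0.964, -0.267], [1.0, -0.0, -0.001], [0.001, -0.267, 0.964]]
```

View pics/w1.png

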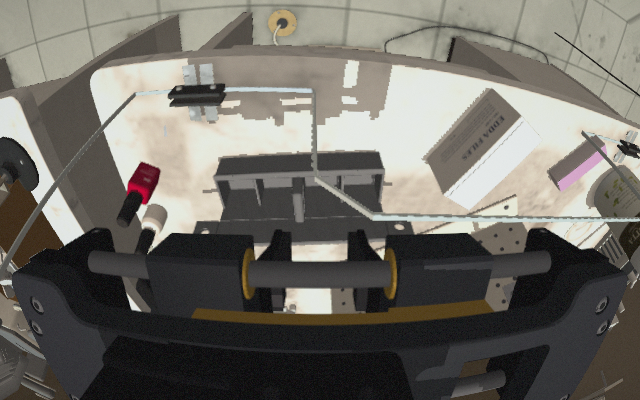

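Wrist view: the bin's four cells around (300,190), fin at (298,200), eyes at about (205,227) and (400,227), red bottle at (140,180). Fit the bin here.

```bash
cat >> h.py <<'E'
def fcloud(c):
    d=c['range_z']; v,u=np.mgrid[0:400,0:640]
    a=(u-c['cx'])/c['fx']; b=(v-c['cy'])/c['fy']; th=np.hypot(a,b)+1e-9; k=np.tan(th)/th
    return np.stack([a*k*d,b*k*d,d],-1)@c['R'].T+c['t']
def fray(c,u,v):
    a=(u-c['cx'])/c['fx']; b=(v-c['cy'])/c['fy']; th=np.hypot(a,b)+1e-9
    return c['R']@np.array([a/th*np.sin(th),b/th*np.sin(th),np.cos(th)])
def fplane(c,u,v,z):
    q=fray(c,u,v); return c['t']+q*(z-c['t'][2])/q[2]
E
cat > wb.py <<'E'
from plan import *
from m import rect
def binw(c):
    P=fcloud(c); x,y,z=P[...,0],P[...,1],P[...,2]; v=np.mgrid[0:400,0:640][0]
    ok=(x>.35)&(x<.5)&(y>.04)&(y<.32)&(c['range_z']>0)&(v<236)
    print('table',np.median(z[(abs(z)<.015)&(x>.3)&(x<.4)&(y>.1)&(y<.3)]))
    for lo,hi in((.078,.095),(.029,.044),(.055,.07)):
        p=P[ok&(z>lo)&(z<hi)]; print(lo,len(p),rect(p),np.median(p[:,2]).round(4))
    return P,ok
if __name__=='__main__':
    c=dict(np.load('w1.npz')); P,ok=binw(c)
    p=P[ok&(P[...,2]>.056)&(P[...,2]<.07)&(abs(P[...,1]-.183)<.03)]; print('fin',len(p),rect(p),p[:,2].max())
    s=read_state(); print(s['ee_pos'],s['time'])
E
python3 wb.py
```

```text
table -0.0009228970092667599
0.078 125 (array([436.9, 249.8]), array([  2.7, 100.5]), 4.88) 0.0795
0.029 2874 (array([420.6, 184. ]), array([ 49.1, 174. ]), 5.65) 0.0351
0.055 2411 (array([425.3, 184.4]), array([ 45.3, 229.5]), 5.83) 0.0622
fin 891 (array([424.2, 181.3]), array([42.5, 60.3]), 4.87) 0.06998109731797622
[0.34511589 0.19817966 0.17614079] 2.025
```

```bash
python3 - <<'E'
from plan import *
T=Rt(5.7,30); z=T.apply([0,0,1]); g=np.array([.4175,.1836,.050])+.005*z
plan([(g-.10*z,T),(g,T)],[4,8])
E
```

```text
[0.0, -0.14, 0.31, 0.0, -0.06, -0.07],
[0.0, -0.13, 0.31, 0.01, -0.07, -0.06],
[0.0, -0.14, 0.31, 0.0, -0.06, -0.07],
[0.01, -0.13, 0.31, 0.01, -0.06, -0.07],
-- end [0.3702 0.1791 0.1322] d 0.054
[0.0, 0.0, 0.31, 0.0, 0.0, 0.0],
[0.0, 0.0, 0.31, 0.0, 0.0, 0.0],
[0.0, 0.0, 0.32, 0.0, 0.0, 0.0],
[0.0, 0.0, 0.31, 0.0, 0.0, 0.0],
[0.0, 0.0, 0.31, 0.0, 0.0, 0.0],
[0.0, 0.0, 0.31, 0.0, 0.0, 0.0],
[0.0, 0.0, 0.32, 0.0, 0.0, 0.0],
[0.0, 0.0, 0.31, 0.0, 0.0, 0.0],
-- end [0.42   0.184  0.0456] d 0.1
```

Call:
carry_out(moves=[[0,-0.14,0.31,0,-0.06,-0.07],[0,-0.13,0.31,0.01,-0.07,-0.06],[0,-0.14,0.31,0,-0.06,-0.07],[0,-0.13,0.31,0.01,-0.06,-0.07],[0,0,0.31,0,0,0],[0,0,0.31,0,0,0],[0,0,0.31,0,0,0],[0,0,0.31,0,0,0],[0,0,0,0,0,0]])

```text
time: 3.15
ee_pos: [0.3793, 0.1954, 0.1148]
eef_rot: [-0.044, 0.967, 0.02, 0.248]
ft_force: [0.5, 0.4, 0.3]
width: 0.0319
grip_force: 0.0
```

```bash
python3 - <<'E'
from plan import *
T=Rt(5.7,30); z=T.apply([0,0,1]); g=np.array([.4175,.1836,.050])+.005*z
plan([(g,T)],[4])
E
```

```text
[-0.01, -0.1, 0.5, 0.02, -0.04, -0.02],
[0.0, -0.1, 0.49, 0.02, -0.03, -0.02],
[-0.01, -0.1, 0.5, 0.02, -0.04, -0.02],
[0.01, -0.1, 0.49, 0.03, -0.03, -0.02],
-- end [0.4197 0.184  0.0457] d 0.081
```

Call:
carry_out(moves=[[0,-0.2,0.3,0.02,-0.04,-0.02],[0,-0.2,0.3,0.02,-0.03,-0.02],[0,0,0,0,0,0]])

```text
time: 3.52
ee_pos: [0.3975, 0.184, 0.0965]
eef_rot: [-0.045, 0.967, 0.015, 0.251]
ft_force: [-0.4, 0.6, 0.2]
width: 0.0321
grip_force: 0.0
```

```bash
python3 - <<'E'
from plan import *
T=Rt(5.7,30); z=T.apply([0,0,1]); g=np.array([.4175,.1836,.050])+.005*z
plan([(g,T)],[4])
E
```

```text
[0.03, -0.02, 0.35, 0.01, -0.03, -0.01],
[0.04, -0.01, 0.34, 0.0, -0.02, -0.01],
[0.03, -0.02, 0.35, 0.01, -0.03, -0.02],
[0.04, -0.01, 0.34, 0.0, -0.03, -0.01],
-- end [0.4199 0.184  0.0456] d 0.056
```

Call:
carry_out(moves=[[0.03,-0.02,0.4,0.01,-0.03,-0.01],[0.04,-0.02,0.4,0.01,-0.03,-0.01],[0.03,-0.02,0.4,0.01,-0.03,-0.01],[0,0,0,0,0,0]])

```text
time: 4.03
ee_pos: [0.4109, 0.1793, 0.0613]
eef_rot: [-0.045, 0.967, 0.007, 0.249]
ft_force: [-1.4, -0.1, 0.4]
width: 0.0318
grip_force: 0.0
```

```bash
python3 - <<'E'
from plan import *
T=Rt(5.7,30); z=T.apply([0,0,1]); g=np.array([.4175,.1836,.050])+.005*z
plan([(g,T)],[2])
E
```

```text
[-0.01, 0.05, 0.23, -0.05, -0.07, -0.01],
[-0.01, 0.05, 0.22, -0.04, -0.07, -0.02],
-- end [0.42   0.184  0.0459] d 0.019
```

Call:
carry_out(moves=[[-0.01,0.04,0.28,-0.05,-0.07,-0.01],[-0.01,0.04,0.24,-0.04,-0.07,-0.02],[0,0,0,0,0,0],[0,0,0,0,0,0]])

```text
time: 4.53
ee_pos: [0.4119, 0.1753, 0.0516]
eef_rot: [-0.044, 0.969, 0.002, 0.245]
ft_force: [0.3, 0.1, 0.7]
width: 0.0319
grip_force: 0.0
```

```bash
python3 - <<'E'
from plan import *
T=Rt(5.7,30); z=T.apply([0,0,1]); g=np.array([.4175,.1836,.050])+.005*z
plan([(g,T)],[1]); print(read_state()['ee_pos'])
E
```

```text
[-0.12, 0.2, 0.23, -0.16, -0.21, -0.02],
-- end [0.4198 0.1839 0.0457] d 0.013
[0.41190908 0.17530842 0.05163446]
```

```bash
python3 - <<'E'
from plan import *
A=[[-0.43, -0.56, 0.12, -0.07, -0.26, -0.27], [-0.41, -0.58, 0.14, -0.08, -0.26, -0.27], [-0.38, -0.6, 0.14, -0.07, -0.26, -0.27], [-0.36, -0.61, 0.15, -0.07, -0.27, -0.26], [-0.32, -0.63, 0.15, -0.07, -0.26, -0.27], [-0.3, -0.64, 0.16, -0.08, -0.26, -0.27], [-0.26, -0.65, 0.17, -0.07, -0.26, -0.27], [-0.24, -0.66, 0.16, -0.07, -0.26, -0.27], [-0.2, -0.67, 0.17, -0.07, -0.26, -0.27], [-0.17, -0.68, 0.17, -0.08, -0.26, -0.26], [-0.14, -0.69, 0.16, -0.07, -0.27, -0.27], [-0.11, -0.69, 0.17, -0.07, -0.26, -0.27], [-0.07, -0.7, 0.16, -0.07, -0.26, -0.27], [-0.05, -0.71, 0.15, -0.08, -0.26, -0.27]]
B=[[0, -0.14, 0.31, 0, -0.06, -0.07], [0, -0.13, 0.31, 0.01, -0.07, -0.06], [0, -0.14, 0.31, 0, -0.06, -0.07], [0, -0.13, 0.31, 0.01, -0.06, -0.07]]+[[0, 0, 0.31, 0, 0, 0]]*4
C=[[0, -0.2, 0.3, 0.02, -0.04, -0.02], [0, -0.2, 0.3, 0.02, -0.03, -0.02]]
D=[[0.03, -0.02, 0.4, 0.01, -0.03, -0.01], [0.04, -0.02, 0.4, 0.01, -0.03, -0.01], [0.03, -0.02, 0.4, 0.01, -0.03, -0.01]]
E=[[-0.01, 0.04, 0.28, -0.05, -0.07, -0.01], [-0.01, 0.04, 0.24, -0.04, -0.07, -0.02]]
p=np.array([.266,.565,.236]);q=R.from_quat([.218,.976,-.001,0])
for S in(A,B,C,D,E):
    for m in S: p=p+q.apply(np.array(m[:3])*.04); q=q*R.from_rotvec(np.radians(8*np.array(m[3:])))
    print(p.round(4),q.as_quat().round(3))
E
```

```text
[0.352  0.176  0.1675] [-0.048  0.965  0.013  0.258]
[0.4058 0.1594 0.083 ] [-0.065  0.959  0.007  0.276]
[0.4206 0.1447 0.0631] [-0.067  0.958  0.004  0.28 ]
[0.4435 0.144  0.0207] [-0.068  0.956  0.002  0.287]
[0.4552 0.1482 0.0037] [-0.072  0.953  0.008  0.295]
```

Call:
carry_out(moves=[[0,0,0,0,0,0],[0,0,0,0,0,0],[0,0,0,0,0,0],[0,0,0,0,0,0]])

```text
time: 5.03
ee_pos: [0.4124, 0.1745, 0.0515]
eef_rot: [-0.044, 0.968, 0.001, 0.245]
ft_force: [0.1, 0.8, -0.5]
width: 0.0318
grip_force: 0.0
```

Call:
carry_out(moves=[[0,0.25,0,0,0,0],[0,0,0,0,0,0],[0,0,0,0,0,0]])

```text
time: 5.4
ee_pos: [0.4111, 0.1846, 0.051]
eef_rot: [-0.044, 0.969, 0.002, 0.245]
ft_force: [-0.1, 0.1, 0.3]
width: 0.0318
grip_force: 0.0
```

Call:
carry_out(moves=[[0,0,0,0,0,0],[0,0,0,0,0,0],[0,0,0,0,0,0]])

```text
time: 5.78
ee_pos: [0.4116, 0.1843, 0.0514]
eef_rot: [-0.044, 0.968, 0.001, 0.245]
ft_force: [-0.3, -0.7, 0.2]
width: 0.0318
grip_force: 0.0
```

```bash
python3 - <<'E'
from plan import *
T=Rt(5.7,30); z=T.apply([0,0,1]); g=np.array([.4175,.1836,.050])+.005*z
plan([(g,T)],[1]); print(read_state()['ee_pos'])
E
```

```text
[-0.11, -0.03, 0.22, -0.17, -0.2, -0.02],
-- end [0.4198 0.1837 0.0457] d 0.01
[0.41161616 0.18432098 0.05135579]
```

Call:
carry_out(moves=[[-0.11,-0.03,0.22,-0.17,-0.2,-0.02],[0,0,0,0,0,0],[0,0,0,0,0,0]])

```text
time: 6.15
ee_pos: [0.4206, 0.1852, 0.0463]
eef_rot: [-0.047, 0.966, 0.012, 0.256]
ft_force: [0.0, 0.7, -0.1]
width: 0.0321
grip_force: 0.0
```

Call:
carry_out(moves=[[0,0,0,0,0,0],[0,0,0,0,0,0],[0,0,0,0,0,0],[0,0,0,0,0,0]], fingers=0, force=50)

```text
time: 6.65
ee_pos: [0.4212, 0.1849, 0.0466]
eef_rot: [-0.048, 0.965, 0.012, 0.257]
ft_force: [-3.5, -0.2, 6.4]
width: 0.0097
grip_force: 50.0
```

```bash
python3 - <<'E'
from wb import *
s=read_state(); q=R.from_quat(s['eef_rot']); print(s['ee_pos'],q.as_matrix()[:,1:].T.round(3).tolist())
c=cam('wrist'); cv2.imwrite('pics/w2.png',c['pixels'][...,::-1]); np.savez('w2.npz',**c)
binw(c)
E
```

```text
[0.42120962 0.18494025 0.04659154] [[-0.098, 0.995, -0.002], [0.494, 0.047, -0.868]]
table -0.0008855824543200219
0.078 445 (array([359.5, 178.8]), array([  8.6, 173.2]), 4.77) 0.0805
0.029 4617 (array([409.1, 183.7]), array([ 26.8, 173.7]), 5.92) 0.0349
0.055 0 (array([0., 0.]), array([0., 0.]), 0.0) nan
  return _methods._mean(a, axis=axis, dtype=dtype,
  ret = ret.dtype.type(ret / rcount)
```

View pics/w2.png

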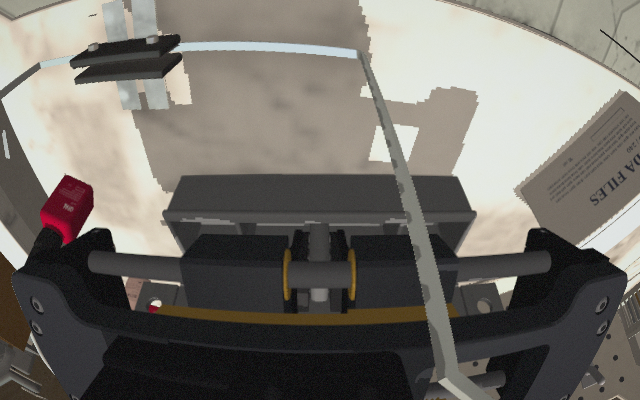

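Grip is good (9.7 mm). Both eyes show at about (155,303) and (484,306) in the wrist view, so I can use them as references.

```bash
python3 - <<'E'
from plan import *
c=dict(np.load('w2.npz')); g=c['pixels'].astype(int).min(-1)
P=fcloud(c)
for u0,v0 in((155,303),(484,306)):
    w=g[v0-12:v0+13,u0-12:u0+13]; th=(w.max()+np.median(w))/2; m=(w>th).astype(np.uint8)
    k,l,st,ce=cv2.connectedComponentsWithStats(m); i=min(range(1,k),key=lambda i:np.hypot(*(ce[i]-12))-.1*st[i,4]); u,v=ce[i]+[u0-12,v0-12]
    q=fplane(c,u,v,.070); print((u,v),st[i,2:],q.round(4),'raydir',fray(c,u,v).round(2),'plate depth',P[v0,u0+9].round(4),P[v0,u0-11].round(4))
    print(w[::3,::3])
s=read_state(); q=R.from_quat(s['eef_rot']); print(c['t'])
yaw=5.6; X=R.from_euler('z',yaw,degrees=True)
T=Rt(32.9,29.6); z=T.apply([0,0,1])
E
```

```text
(np.float64(156.1764705882353), np.float64(302.921568627451)) [10  7 51] [0.4483 0.0909 0.07  ] raydir [ 0.84 -0.41 -0.35] plate depth [0.4528 0.0939 0.0673] [0.4543 0.0796 0.0691]
[[ 61  60  62  61  55  58  60  62  63]
 [ 60  62  63  58  67  58  59  60  63]
 [ 64  60  61  83  83  60  62  57  64]
 [ 61  59  76  68 148 161  61  57  60]
 [ 62  54  55 213 210 193 122  57  59]
 [ 56  46  30  10  67 201  37  30  35]
 [ 61  55  10  18  15  29  27  28  34]
 [ 32  40  42  28  47  24  21  32  34]
 [ 26  21  19  25  30  23  13  17  23]]
(np.float64(482.7948717948718), np.float64(306.7008547008547)) [ 13  12 117] [0.4338 0.2861 0.07  ] raydir [ 0.75  0.57 -0.34] plate depth [0.4343 0.2945 0.0699] [0.4345 0.2795 0.0687]
[[57 59 59 58 64 60 63 59 61]
 [62 62 60 59 69 65 61 62 60]
 [60 54 65 73 72 72 64 59 62]
 [60 60 97 98 94 68 57 59 58]
 [59 60 97 97 95 97 49 61 61]
 [63 61 79 95 98 96 45 60 62]
 [61 60 60 83 90 81 36 38 25]
 [36 27 25 21 26 24 26 20 23]
 [31 22 29 22 24 21 31 18 25]]
[0.28354327 0.17190543 0.13835807]
```

```bash
cat > bp.py <<'E'
from plan import *
BO=np.array([.565,.372,0]); BY=32.9; LEAN=29.6; EYE=np.array([.024,0,.0234])  # eye mid rel. TCP, bin axes
def tool(ex,ez,phi,ey=0,dyaw=0):  # eye-mid in board frame (m)
    B=R.from_euler('z',BY+dyaw,degrees=True)*R.from_euler('y',phi,degrees=True)
    e=BO+R.from_euler('z',BY,degrees=True).apply([ex,ey,ez]); return e-B.apply(EYE), Rt(BY+dyaw,LEAN-phi)
def along(d,phi=40): # distance d (m) out past the tip centre along the slope
    return tool(-.0356-d*np.cos(np.radians(40)),.1408+d*np.sin(np.radians(40)),phi)
def where():
    s=read_state(); q=R.from_quat(s['eef_rot']); z=q.apply([0,0,1]); y=q.apply([0,1,0]); yaw=np.degrees(np.arctan2(-y[0],y[1]))
    h=R.from_euler('z',yaw,degrees=True).inv().apply(z); lean=np.degrees(np.arctan2(h[0],-h[2])); phi=LEAN-lean
    B=R.from_euler('z',yaw,degrees=True)*R.from_euler('y',phi,degrees=True)
    e=R.from_euler('z',-BY,degrees=True).apply(np.array(s['ee_pos'])+B.apply(EYE)-BO)*1000
    print('t',round(float(s['time']),2),'eye mid in board mm',e.round(1),'phi',phi.round(2),'dyaw',(yaw-BY).round(2),'roll',np.degrees(np.arcsin(y[2])).round(2),'F board',R.from_euler('z',-BY,degrees=True).apply(s['ft_force']).round(1),'M',np.round(s['torque'],2),'w',round(float(s['width']),4))
E
python3 - <<'E'
from bp import *
s=read_state(); p=np.array(s['ee_pos']); q=R.from_quat(s['eef_rot'])
where(); plan([(p+[0,0,.14],q),along(.06)],[5,14])
E
```

```text
t 6.7 eye mid in board mm [-201.1  -89.9   70.1] phi -0.18 dyaw -27.25 roll -0.14 F board [-4.6 -0.1  7.2] M [-0.27  0.67 -0.15] w 0.0097
[-0.35, 0.0, -0.61, 0.0, 0.0, 0.0],
[-0.35, 0.0, -0.61, 0.0, 0.0, 0.0],
[-0.34, -0.01, -0.6, 0.0, 0.0, 0.0],
[-0.35, 0.0, -0.61, 0.0, 0.0, 0.0],
[-0.35, 0.0, -0.61, 0.0, 0.0, 0.0],
-- end [0.4212 0.1849 0.1867] d 0.14
[-0.08, 0.21, 0.07, -0.04, 0.35, -0.24],
[-0.1, 0.21, 0.06, -0.05, 0.35, -0.25],
[-0.1, 0.21, 0.06, -0.04, 0.35, -0.24],
[-0.12, 0.2, 0.06, -0.04, 0.36, -0.25],
[-0.12, 0.2, 0.05, -0.04, 0.35, -0.24],
[-0.13, 0.19, 0.05, -0.05, 0.35, -0.25],
[-0.14, 0.19, 0.04, -0.04, 0.35, -0.24],
[-0.15, 0.18, 0.03, -0.04, 0.35, -0.25],
[-0.16, 0.18, 0.03, -0.05, 0.35, -0.24],
[-0.16, 0.17, 0.02, -0.04, 0.36, -0.25],
[-0.17, 0.17, 0.02, -0.04, 0.35, -0.24],
[-0.18, 0.16, 0.01, -0.05, 0.35, -0.24],
[-0.18, 0.15, 0.0, -0.04, 0.35, -0.25],
[-0.19, 0.15, -0.01, -0.04, 0.35, -0.24],
-- end [0.4684 0.3096 0.1767] d 0.134
```

Call:
carry_out(moves=[[-0.35,0,-0.61,0,0,0],[-0.35,0,-0.61,0,0,0],[-0.35,0,-0.6,0,0,0],[-0.35,0,-0.61,0,0,0],[-0.35,0,-0.61,0,0,0],[0,0,0,0,0,0]])

```text
time: 7.45
ee_pos: [0.4211, 0.1808, 0.1628]
eef_rot: [-0.048, 0.967, 0.001, 0.25]
ft_force: [-0.2, 0.0, -2.0]
width: 0.0098
grip_force: 50.0
```

Call:
carry_out(moves=[[-0.08,0.21,0.07,-0.04,0.35,-0.24],[-0.1,0.21,0.06,-0.05,0.35,-0.25],[-0.1,0.21,0.06,-0.04,0.35,-0.24],[-0.12,0.2,0.06,-0.04,0.36,-0.25],[-0.12,0.2,0.05,-0.04,0.35,-0.24],[-0.13,0.19,0.05,-0.05,0.35,-0.25],[-0.14,0.19,0.04,-0.04,0.35,-0.24],[-0.15,0.18,0.03,-0.04,0.35,-0.25],[-0.16,0.18,0.03,-0.05,0.35,-0.24],[-0.16,0.17,0.02,-0.04,0.36,-0.25],[-0.17,0.17,0.02,-0.04,0.35,-0.24],[-0.18,0.16,0.01,-0.05,0.35,-0.24],[-0.18,0.15,0,-0.04,0.35,-0.25],[-0.19,0.15,-0.01,-0.04,0.35,-0.24],[0,0,0,0,0,0]])

```text
time: 9.32
ee_pos: [0.468, 0.3045, 0.1457]
eef_rot: [-0.278, 0.955, -0.033, -0.099]
ft_force: [-1.1, 0.8, -1.9]
width: 0.0096
grip_force: 50.0
```

```bash
python3 - <<'E'
from bp import *
where(); plan([along(.06)],[4])
E
```

```text
t 9.32 eye mid in board mm [-84.6  -4.2 147.3] phi 41.53 dyaw -0.43 roll -0.48 F board [-0.5  1.3 -1.9] M [ 0.24 -0.2  -0.  ] w 0.0096
[0.02, 0.02, -0.19, -0.01, -0.05, -0.02],
[0.02, 0.03, -0.2, -0.01, -0.05, -0.01],
[0.02, 0.02, -0.19, -0.02, -0.04, -0.02],
[0.02, 0.02, -0.2, -0.01, -0.05, -0.01],
-- end [0.4685 0.3093 0.1769] d 0.032
```

Call:
carry_out(moves=[[0.02,0.02,-0.2,-0.01,-0.05,-0.02],[0.02,0.03,-0.2,-0.01,-0.05,-0.01],[0.02,0.02,-0.2,-0.02,-0.04,-0.02],[0.02,0.02,-0.2,-0.01,-0.05,-0.01],[0,0,0,0,0,0],[0,0,0,0,0,0]])

```text
time: 10.07
ee_pos: [0.4688, 0.3088, 0.1795]
eef_rot: [-0.282, 0.955, -0.027, -0.086]
ft_force: [0.2, -0.1, -2.2]
width: 0.0095
grip_force: 50.0
```

```bash
python3 - <<'E'
from bp import *
where()
c=cam('top'); np.savez('t3.npz',**c); w=cam('wrist'); np.savez('w3.npz',**w)
a=cv2.resize(c['pixels'][100:280,130:430,::-1],(640,384),interpolation=3); cv2.imwrite('pics/c3.png',np.vstack([a,w['pixels'][190:400,:,::-1]]))
plan([along(.06)],[1])
E
```

```text
t 10.07 eye mid in board mm [-81.7  -0.8 182. ] phi 39.92 dyaw -0.04 roll -0.13 F board [ 0.1 -0.2 -2.2] M [ 0.22 -0.22  0.02] w 0.0095
[-0.02, 0.02, 0.06, -0.01, 0.01, -0.01],
-- end [0.4686 0.3097 0.1768] d 0.003
```

View pics/c3.png

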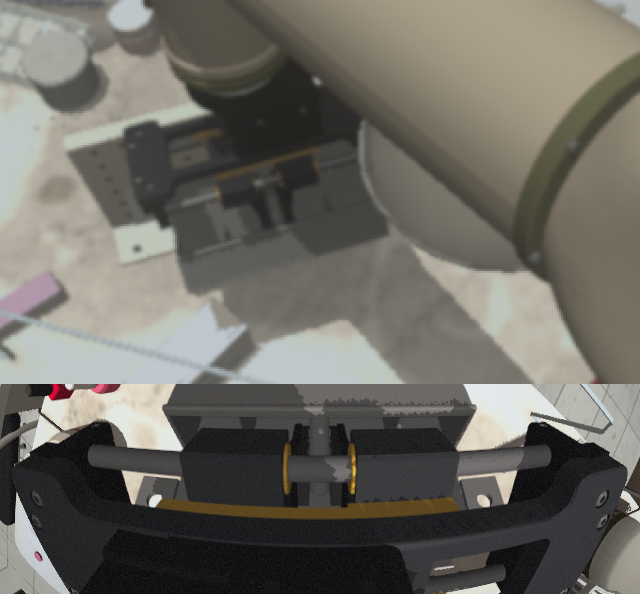

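Top view: the gripper hides both hooks. Wrist view: both eyes visible at (155,500) and (483,500) of the composite. The scene camera should see the right ear and the right hook together.

```bash
python3 - <<'E'
from bp import *
c=cam('scene'); np.savez('s3.npz',**c); c0=dict(np.load('scene0.npz'))
W=lambda x,y,z: BO+R.from_euler('z',BY,degrees=True).apply([x,y,z])
s=read_state(); q=R.from_quat(s['eef_rot']); B=q*Rt(0,LEAN).inv()
eye=np.array(s['ee_pos'])+B.apply(EYE+[0,-.101,0])
print('eye R pred',proj(c,eye),'tip R pred',proj(c,W(-.0356,-.101,.1408)),'bend',proj(c,W(-.014,-.101,.125)),'face',proj(c,W(0,-.101,.125)),'brd corner R top',proj(c,W(0,-.16,.165)),'footR',proj(c,W(-.042,-.16,.006)),'ear end top',proj(c,np.array(s['ee_pos'])+B.apply([.024,-.114,.0394])))
f=lambda c:cv2.resize(c['pixels'][140:225,290:390,::-1],None,fx=4,fy=4,interpolation=3)
cv2.imwrite('pics/s3.png',np.hstack([f(c0),f(c)]))
E
```

```text
eye R pred (np.float64(327.8535905443907), np.float64(168.2934876317359)) tip R pred (np.float64(344.4632815593575), np.float64(177.91790193505688)) bend (np.float64(351.8549036971023), np.float64(181.0712444224099)) face (np.float64(356.6204640440074), np.float64(179.70756220594225)) brd corner R top (np.float64(369.3090262922343), np.float64(177.23232330733464)) footR (np.float64(352.6025062615989), np.float64(233.23098107284923)) ear end top (np.float64(334.0570771403914), np.float64(165.25836066409164))
```

View pics/s3.png

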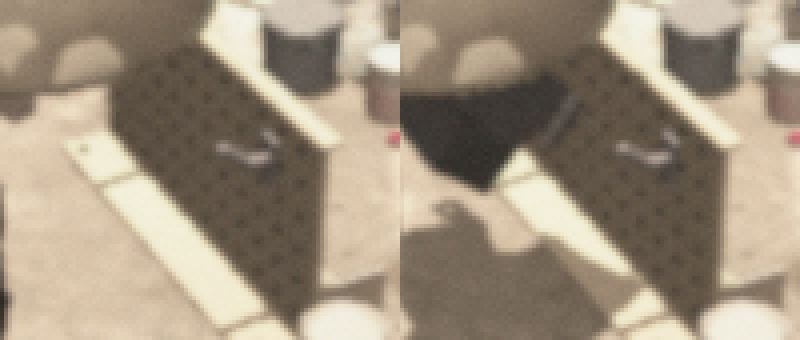

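Scene view: right tip at (345,177), predicted (344.5,178). Right ear end at (334.5,164), predicted (334,165). The two offsets agree, so eye and hook line up to about 2 mm. Approach.

```bash
python3 - <<'E'
from bp import *
plan([along(.012)],[5])
E
```

```text
[-0.21, 0.0, 0.13, 0.0, 0.0, 0.0],
[-0.21, 0.01, 0.13, -0.01, 0.0, 0.0],
[-0.21, 0.0, 0.13, 0.0, 0.0, 0.0],
[-0.22, 0.01, 0.13, 0.0, 0.01, -0.01],
[-0.21, 0.0, 0.13, 0.0, 0.0, 0.0],
-- end [0.4994 0.3296 0.1461] d 0.05
```

Call:
carry_out(moves=[[-0.21,0,0.13,0,0,0],[-0.21,0.01,0.13,-0.01,0,0],[-0.21,0,0.13,0,0,0],[-0.21,0.01,0.13,0,0.01,-0.01],[-0.21,0,0.13,0,0,0],[0,0,0,0,0,0],[0,0,0,0,0,0]])

```text
time: 11.1
ee_pos: [0.499, 0.3296, 0.1466]
eef_rot: [-0.282, 0.955, -0.026, -0.087]
ft_force: [0.1, 0.1, -0.8]
width: 0.0097
grip_force: 50.0
```

```bash
python3 - <<'E'
from bp import *
where()
plan([along(.008),along(-.006)],[1,1])
E
```

```text
t 11.1 eye mid in board mm [-45.    0.3 149.1] phi 39.99 dyaw 0.04 roll -0.01 F board [ 0.2  0.1 -0.8] M [ 0.23 -0.2  -0.02] w 0.0097
[-0.09, -0.01, 0.06, 0.0, 0.0, 0.01],
-- end [0.5019 0.331  0.1436] d 0.005
[-0.31, 0.0, 0.18, 0.0, 0.0, 0.0],
-- end [0.511  0.3369 0.1343] d 0.014
```

Call:
carry_out(moves=[[-0.2,0,0.12,0,0,0],[0,0,0,0,0,0],[-0.2,0,0.12,0,0,0],[0,0,0,0,0,0],[0,0,0,0,0,0]])

```text
time: 11.72
ee_pos: [0.5108, 0.3372, 0.1341]
eef_rot: [-0.282, 0.955, -0.026, -0.087]
ft_force: [-0.3, -0.8, -1.8]
width: 0.0098
grip_force: 50.0
```

```bash
python3 - <<'E'
from bp import *
where()
plan([along(-.006)],[1])
E
```

```text
t 11.72 eye mid in board mm [-31.    0.2 136.6] phi 40.0 dyaw 0.04 roll -0.01 F board [-0.7 -0.6 -1.8] M [ 0.2  -0.16 -0.01] w 0.0098
[0.0, -0.01, -0.01, 0.0, 0.0, 0.0],
-- end [0.5111 0.3369 0.1345] d 0.0
```

Call:
carry_out(moves=[[-0.15,0,0.09,0,0,0],[0,0,0,0,0,0],[0,0,0,0,0,0]])

```text
time: 12.1
ee_pos: [0.5153, 0.34, 0.1295]
eef_rot: [-0.282, 0.955, -0.026, -0.087]
ft_force: [-0.1, 0.3, -2.5]
width: 0.0096
grip_force: 50.0
```

```bash
python3 - <<'E'
from bp import *
where()
c=cam('wrist'); np.savez('w4.npz',**c); f=lambda u:cv2.resize(c['pixels'][265:345,u-50:u+50,::-1],(400,320),interpolation=3)
t=cam('scene'); g=cv2.resize(t['pixels'][140:225,290:390,::-1],(330,280),interpolation=3)
t2=cam('top'); g2=cv2.resize(t2['pixels'][140:225,150:300,::-1],(470,280),interpolation=3)
cv2.imwrite('pics/w4.png',np.vstack([np.hstack([f(155),f(484)]),np.hstack([g,g2])]))
E
```

```text
t 12.1 eye mid in board mm [-25.7   0.2 132. ] phi 40.0 dyaw 0.04 roll -0.01 F board [ 0.   0.3 -2.5] M [ 0.22 -0.17  0.01] w 0.0096
```

View pics/w4.png

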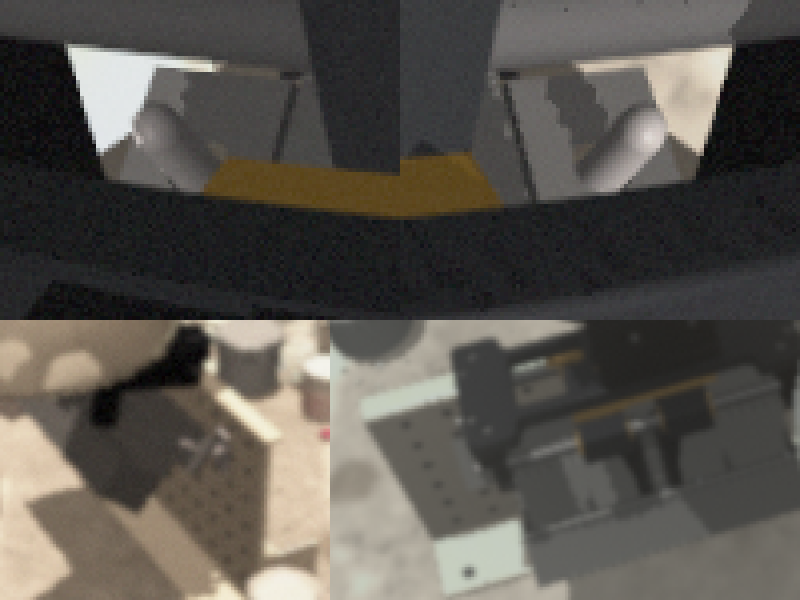

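Wrist crops: both rods come through the eyes on the front side, tips at about (140,120) and (650,125), symmetric and with no force. Now down the slope and round the bend.

```bash
python3 - <<'E'
from bp import *
plan([tool(-.0205,.1277,38),tool(-.0165,.1255,30),tool(-.0135,.1247,22)],[1,2,2])
E
```

```text
[-0.16, 0.0, 0.11, 0.0, -0.25, 0.0],
-- end [0.5199 0.343  0.1242] d 0.008
[-0.07, 0.0, 0.08, 0.0, -0.5, 0.0],
[-0.06, 0.0, 0.08, 0.0, -0.5, 0.0],
-- end [0.5237 0.3454 0.1172] d 0.008
[-0.06, 0.0, 0.07, 0.0, -0.5, 0.0],
[-0.05, 0.0, 0.06, 0.0, -0.5, 0.01],
-- end [0.5275 0.3479 0.1121] d 0.007
```

Call:
carry_out(moves=[[-0.16,0,0.11,0,-0.25,0],[0,0,0,0,0,0],[-0.07,0,0.08,0,-0.5,0],[0,0,0,0,0,0],[-0.06,0,0.08,0,-0.5,0],[0,0,0,0,0,0],[0,0,0,0,0,0]])

```text
time: 13.12
ee_pos: [0.5237, 0.3455, 0.1177]
eef_rot: [-0.283, 0.959, -0.001, -0.004]
ft_force: [-1.9, -1.1, 5.4]
width: 0.0095
grip_force: 50.0
```

```bash
python3 - <<'E'
from bp import *
where()
plan([tool(-.0165,.1255,30),tool(-.0125,.1247,22),tool(-.009,.1245,14)],[1,2,2])
E
```

```text
t 13.12 eye mid in board mm [-16.6   0.2 125.9] phi 30.08 dyaw 0.03 roll -0.02 F board [-2.2  0.1  5.4] M [-0.13  0.28  0.13] w 0.0095
[0.0, 0.0, 0.01, 0.0, -0.01, 0.0],
-- end [0.5237 0.3455 0.1173] d 0.001
[-0.07, 0.0, 0.07, 0.0, -0.5, 0.0],
[-0.07, 0.0, 0.07, 0.0, -0.5, 0.0],
-- end [0.5285 0.3486 0.1119] d 0.008
[-0.06, 0.0, 0.06, 0.0, -0.5, 0.0],
[-0.05, 0.0, 0.07, 0.0, -0.5, 0.0],
-- end [0.5329 0.3514 0.1075] d 0.007
```

Call:
carry_out(moves=[[-0.07,0,0.05,0,-0.5,0],[0,0,0,0,0,0],[-0.07,0,0.06,0,-0.5,0],[0,0,0,0,0,0],[0,0,0,0,0,0]])

```text
time: 13.75
ee_pos: [0.5283, 0.3483, 0.1128]
eef_rot: [-0.283, 0.957, 0.018, 0.062]
ft_force: [-0.8, -0.0, 1.5]
width: 0.0096
grip_force: 50.0
```

```bash
python3 - <<'E'
from bp import *
where()
plan([tool(-.009,.1252,14),tool(-.005,.125,6),tool(-.0025,.1248,0)],[2,2,2])
E
```

```text
t 13.75 eye mid in board mm [-1.260e+01  1.000e-01  1.254e+02] phi 22.15 dyaw 0.02 roll -0.02 F board [-0.6  0.4  1.5] M [-0.05  0.3  -0.01] w 0.0096
[-0.06, 0.0, 0.07, 0.0, -0.51, 0.0],
[-0.06, 0.0, 0.06, 0.0, -0.51, 0.0],
-- end [0.533  0.3514 0.1085] d 0.007
[-0.07, 0.0, 0.07, 0.0, -0.5, 0.0],
[-0.06, 0.0, 0.08, 0.0, -0.5, 0.0],
-- end [0.5387 0.3551 0.1043] d 0.008
[-0.04, 0.0, 0.06, 0.0, -0.37, 0.0],
[-0.04, 0.0, 0.06, 0.0, -0.38, 0.0],
-- end [0.5429 0.3577 0.1013] d 0.006
```

Call:
carry_out(moves=[[-0.06,0,0.06,0,-0.51,0],[0,0,0,0,0,0],[-0.06,0,0.06,0,-0.51,0],[0,0,0,0,0,0],[0,0,0,0,0,0]])

```text
time: 14.38
ee_pos: [0.5334, 0.3513, 0.1091]
eef_rot: [-0.281, 0.95, 0.038, 0.131]
ft_force: [-0.2, 0.6, -0.8]
width: 0.0096
grip_force: 50.0
```

Call:
carry_out(moves=[[-0.07,0,0.07,0,-0.5,0],[0,0,0,0,0,0],[-0.06,0,0.07,0,-0.5,0],[0,0,0,0,0,0],[0,0,0,0,0,0]])

```text
time: 15.0
ee_pos: [0.5384, 0.3546, 0.1048]
eef_rot: [-0.277, 0.939, 0.057, 0.196]
ft_force: [-5.1, -3.4, -2.2]
width: 0.0094
grip_force: 50.0
```

```bash
python3 - <<'E'
from bp import *
where()
plan([tool(-.0025,.125,0)],[2])
E
```

```text
t 15.0 eye mid in board mm [-5.400e+00 -1.000e-01  1.256e+02] phi 6.03 dyaw 0.0 roll -0.04 F board [-6.2 -0.1 -2.2] M [-0.99  1.4  -0.08] w 0.0094
[-0.04, 0.0, 0.06, 0.0, -0.38, 0.0],
[-0.04, 0.0, 0.07, 0.0, -0.37, 0.0],
-- end [0.5427 0.3574 0.1015] d 0.006
```

Call:
carry_out(moves=[[0.02,0,0.04,0,-0.38,0],[0,0,0,0,0,0],[0,0,0.05,0,-0.37,0],[0,0,0,0,0,0],[0,0,0,0,0,0]])

```text
time: 15.62
ee_pos: [0.54, 0.3559, 0.1023]
eef_rot: [-0.274, 0.927, 0.073, 0.246]
ft_force: [-0.4, -0.1, -1.4]
width: 0.0098
grip_force: 50.0
```

```bash
python3 - <<'E'
from bp import *
where()
plan([tool(-.0025,.125,0)],[1])
plan([tool(.001,.125,0)],[1])
E
```

```text
t 15.62 eye mid in board mm [-5.700e+00  1.000e-01  1.258e+02] phi -0.14 dyaw 0.02 roll -0.03 F board [-0.4  0.2 -1.4] M [-0.31  0.72 -0.04] w 0.0098
[-0.06, 0.0, 0.05, 0.0, 0.02, 0.0],
-- end [0.5426 0.3576 0.1018] d 0.003
[-0.14, 0.0, 0.1, 0.0, 0.02, 0.0],
-- end [0.5458 0.3596 0.1016] d 0.007
```

Call:
carry_out(moves=[[-0.06,0,0.035,0,0,0],[0,0,0,0,0,0],[-0.06,0,0.035,0,0,0],[0,0,0,0,0,0],[0,0,0,0,0,0]])

```text
time: 16.25
ee_pos: [0.5418, 0.357, 0.0999]
eef_rot: [-0.274, 0.928, 0.071, 0.244]
ft_force: [-22.9, -15.1, 14.8]
width: 0.0094
grip_force: 50.0
```

```bash
python3 - <<'E'
from bp import *
where()
E
```

```text
t 16.25 eye mid in board mm [ -3.5  -0.  123.2] phi 0.22 dyaw -0.0 roll -0.14 F board [-27.4  -0.3  14.8] M [-2.21  3.52 -0.11] w 0.0094
```

Call:
carry_out(moves=[[0.04,0,-0.02,0,0,0],[0,0,0,0,0,0],[0,0,0,0,0,0]])

```text
time: 16.62
ee_pos: [0.5418, 0.357, 0.1007]
eef_rot: [-0.274, 0.927, 0.072, 0.245]
ft_force: [-9.2, -5.6, 2.2]
width: 0.0096
grip_force: 50.0
```

Call:
carry_out(moves=[[0,0,0,0,0,0],[0,0,0,0,0,0],[0,0,0,0,0,0],[0,0,0,0,0,0]], fingers=30)

```text
time: 17.12
ee_pos: [0.5427, 0.3577, 0.1016]
eef_rot: [-0.274, 0.927, 0.073, 0.247]
ft_force: [0.3, 0.5, -0.4]
width: 0.0293
grip_force: 0.0
```

```bash
python3 - <<'E'
from bp import *
where()
E
```

```text
t 17.12 eye mid in board mm [-2.500e+00  1.000e-01  1.251e+02] phi -0.19 dyaw 0.03 roll -0.02 F board [ 0.5  0.3 -0.4] M [-0.21  0.54  0.02] w 0.0293
```

Call:
carry_out(moves=[[0,0,-0.3,0,0,0],[0,0,-0.4,0,0,0],[0,0,-0.6,0,0,0],[0,0,-0.8,0,0,0],[0,0,-0.8,0,0,0],[0,0,-0.8,0,0,0],[0,0,0,0,0,0],[0,0,0,0,0,0]])

```text
time: 18.12
ee_pos: [0.4817, 0.3169, 0.2284]
eef_rot: [-0.274, 0.927, 0.071, 0.246]
ft_force: [0.2, 0.2, -0.0]
width: 0.0302
grip_force: 0.0
```

```bash
cat > chk.py <<'E'
from bp import *
from m import rect
def chk():
    c=cam('wrist'); np.savez('w5.npz',**c); P=fcloud(c); v=np.mgrid[0:400,0:640][0]
    Q=R.from_euler('z',-BY,degrees=True).apply((P-BO).reshape(-1,3)).reshape(P.shape); ok=(c['range_z']>0)&(v<225)&(c['pixels'].max(-1)<110)
    for n,(xa,xb),(za,zb) in(('rim',(-.06,.0),(.082,.096)),('floor',(-.046,-.008),(.05,.066)),('fin/plate',(-.06,.0),(.109,.121))):
        k=ok&(Q[...,0]>xa)&(Q[...,0]<xb)&(Q[...,2]>za)&(Q[...,2]<zb)&(abs(Q[...,1])<.12); q=Q[k]; 
        A=np.c_[q[:,:2],np.ones(len(q))]; co=np.linalg.lstsq(A,q[:,2],rcond=None)[0]
        print(n,len(q),rect(q),'z med',np.median(q[:,2]).round(4),'slopes deg x,y',np.degrees(co[:2]).round(2))
    return c
if __name__=='__main__': where(); c=chk(); cv2.imwrite('pics/w5.png',c['pixels'][...,::-1]); s=read_state(); print(s['ee_pos'])
E
python3 chk.py
```

```text
t 18.12 eye mid in board mm [-75.9  -1.1 251.9] phi -0.11 dyaw -0.04 roll -0.14 F board [ 0.2  0.1 -0. ] M [-0.28  0.53 -0.03] w 0.0302
rim 2013 (array([-26.4,  -0.3]), array([227. ,  52.7]), 89.99) z med 0.0877 slopes deg x,y [ 2.33 -0.05]
floor 156 (array([-16.2,   0.6]), array([ 16.5, 169.4]), 0.02) z med 0.0575 slopes deg x,y [-19.16  -0.32]
fin/plate 1834 (array([-23.8,   1.8]), array([230.1,  45.7]), 89.85) z med 0.1151 slopes deg x,y [ 5.04 -0.03]
[0.481404   0.31714926 0.22801323]
```

View pics/w5.png

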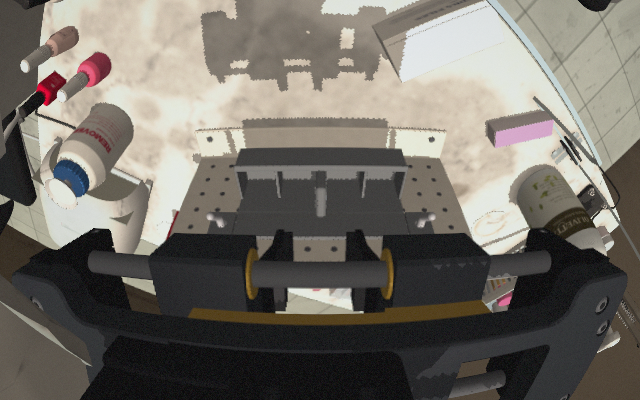

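Wrist view: the bin hangs level against the board, rods through both eyes at (218,218) and (425,216). Rim centre is about y = 0 with 0.05° of slope along y. Next come the bottles, and I'll check the tall remover bottle as an obstacle.

```bash
python3 - <<'E'
from bp import *
c=dict(np.load('scene0.npz')); P=cloud(c)
for u,v in((376,218),(376,226),(374,250),(365,250),(386,250),(410,235)): print((u,v),P[v,u].round(3))
T=Rt(0,20); z=T.apply([0,0,1]); g=np.array([.432,0.0,.066])+.005*z
plan([(g-.13*z,T)],[12])
E
```

```text
(376, 218) [0.671 0.117 0.136]
(376, 226) [0.672 0.092 0.134]
(374, 250) [0.67  0.065 0.09 ]
(365, 250) [0.651 0.07  0.083]
(386, 250) [0.696 0.075 0.083]
(410, 235) [0.748 0.115 0.096]
[0.5, -0.45, -0.18, 0.14, 0.1, 0.31],
[0.48, -0.48, -0.16, 0.15, 0.1, 0.31],
[0.46, -0.49, -0.14, 0.14, 0.09, 0.31],
[0.44, -0.52, -0.13, 0.14, 0.1, 0.32],
[0.42, -0.55, -0.11, 0.15, 0.1, 0.31],
[0.4, -0.56, -0.1, 0.14, 0.1, 0.31],
[0.37, -0.58, -0.07, 0.15, 0.1, 0.31],
[0.35, -0.6, -0.06, 0.14, 0.09, 0.31],
[0.32, -0.61, -0.05, 0.14, 0.1, 0.31],
[0.3, -0.63, -0.03, 0.15, 0.1, 0.32],
[0.27, -0.64, -0.01, 0.14, 0.1, 0.31],
[0.24, -0.65, 0.01, 0.14, 0.1, 0.31],
-- end [ 3.892e-01 -1.000e-04  1.833e-01] d 0.333
```

Call:
carry_out(moves=[[0.5,-0.45,-0.18,0.14,0.1,0.31],[0.48,-0.48,-0.16,0.15,0.1,0.31],[0.46,-0.49,-0.14,0.14,0.1,0.31],[0.44,-0.52,-0.13,0.14,0.1,0.32],[0.42,-0.55,-0.11,0.15,0.1,0.31],[0.4,-0.56,-0.1,0.14,0.1,0.31],[0.37,-0.58,-0.07,0.15,0.1,0.31],[0.35,-0.6,-0.06,0.14,0.1,0.31],[0.32,-0.61,-0.05,0.14,0.1,0.31],[0.3,-0.63,-0.03,0.15,0.1,0.32],[0.27,-0.64,-0.01,0.14,0.1,0.31],[0.24,-0.65,0.01,0.14,0.1,0.31],[0,0,0,0,0,0],[0,0,0,0,0,0]], fingers=40, force=20)

```text
time: 19.92
ee_pos: [0.3893, 0.0007, 0.1839]
eef_rot: [-0.0, 0.985, 0.0, 0.172]
ft_force: [-0.1, -0.7, 0.2]
width: 0.0401
grip_force: 0.0
```

```bash
cat > bot.py <<'E'
from plan import *
from m import rect
def bots(cname='wrist',c=None):
    c=c or cam(cname); P=fcloud(c); np.savez('wb.npz',**c); x,y,z=P[...,0],P[...,1],P[...,2]; px=c['pixels'].astype(int)
    red=(px[...,0]>70)&(px[...,1]<.4*px[...,0])&(px[...,2]<.5*px[...,0])&(x>.38)&(x<.7)&(y<.04)&(y>-.06)&(z>.0)&(z<.06)
    k,lab,st,ce=cv2.connectedComponentsWithStats(red.astype(np.uint8))
    for i in range(1,k):
        if st[i,4]>40:
            p=P[lab==i]; print('red',ce[i].round(),st[i,4],'zmax',p[:,2].max().round(3))
            for lo,hi in((.02,.034),(.034,.046)):
                q=p[(p[:,2]>lo)&(p[:,2]<hi)]
                if len(q)>15: print('   ',lo,len(q),rect(q))
    blk=(px.max(-1)<75)&(x>.38)&(x<.7)&(y<.05)&(y>-.06)&(z>.05)&(z<.1)
    k,lab,st,ce=cv2.connectedComponentsWithStats(blk.astype(np.uint8))
    for i in range(1,k):
        if st[i,4]>30:
            p=P[lab==i]; q=p[p[:,2]>np.percentile(p[:,2],97)-.004]; print('cap',ce[i].round(),st[i,4],'top z',np.percentile(p[:,2],97).round(4),'top face',rect(q),'all',rect(p))
    print('table z',np.median(z[(abs(z)<.01)&(x>.36)&(x<.6)&(y<.1)]))
if __name__=='__main__': bots(); s=read_state(); print(s['ee_pos'],s['time'])
E
python3 bot.py
```

```text
red [317. 169.] 819 zmax 0.055
    0.02 193 (array([420.5,  -2.5]), array([16.6, 33.6]), 14.42)
    0.034 432 (array([429.2,  -0.8]), array([27.7, 26.9]), 66.72)
red [312. 298.] 220 zmax 0.045
    0.02 99 (array([628.7, -12.6]), array([11.2, 24.2]), 39.7)
    0.034 105 (array([634.1,  -8.4]), array([16.7, 22.9]), 75.54)
cap [317. 197.] 569 top z 0.0851 top face (array([429.2,  -1.1]), array([14.1, 13.9]), 49.09) all (array([428.5,  -0.9]), array([16.8, 15.6]), 53.08)
cap [309. 248.] 368 top z 0.077 top face (array([497.2,  -9.8]), array([14.1, 11.3]), 80.65) all (array([496. ,  -9.3]), array([16.6, 13.6]), 79.37)
cap [315. 311.] 54 top z 0.0573 top face (array([630.7,  -3.9]), array([15.3,  4.7]), 83.12) all (array([631.6,  -5.3]), array([ 7.2, 17.1]), 8.11)
table z -0.0007945155834519768
[0.38937653 0.00089017 0.18407303] 19.975
```

```bash
python3 - <<'E'
from plan import *
T=Rt(-24,20); z=T.apply([0,0,1]); g=np.array([.4295,-.001,.066])+.005*z
plan([(g-.06*z,T)],[5])
E
```

```text
[0.0, 0.03, 0.35, 0.21, 0.0, 0.57],
[0.01, 0.04, 0.35, 0.2, -0.01, 0.56],
[0.01, 0.04, 0.35, 0.21, 0.0, 0.57],
[0.02, 0.06, 0.35, 0.2, 0.0, 0.56],
[0.02, 0.06, 0.34, 0.21, -0.01, 0.57],
-- end [0.4122 0.0065 0.1178] d 0.07
```

Call:
carry_out(moves=[[0,0.03,0.35,0.21,0,0.57],[0.01,0.04,0.35,0.2,-0.01,0.56],[0.01,0.04,0.35,0.21,0,0.57],[0.02,0.06,0.35,0.2,0,0.56],[0.02,0.06,0.35,0.21,-0.01,0.57],[0,0,0,0,0,0],[0,0,0,0,0,0]])

```text
time: 20.85
ee_pos: [0.4122, 0.0059, 0.118]
eef_rot: [0.204, 0.963, -0.036, 0.17]
ft_force: [0.3, 0.1, -0.6]
width: 0.0402
grip_force: 0.0
```

```bash
python3 - <<'E'
from plan import *
from bot import bots
bots()
T=Rt(-24,20); z=T.apply([0,0,1]); g=np.array([.4295,-.001,.066])+.005*z
plan([(g,T)],[2])
E
```

```text
red [322. 186.] 1268 zmax 0.05
    0.02 275 (array([418.7,   5.3]), array([26.6,  3.4]), 62.84)
    0.034 701 (array([4.295e+02, 1.000e-01]), array([26.6, 26.5]), 64.2)
cap [322. 225.] 1027 top z 0.085 top face (array([4.293e+02, 2.000e-01]), array([13.8, 13.2]), 66.87) all (array([428.9,   0.5]), array([15.9, 15.8]), 15.29)
cap [345. 293.] 152 top z 0.0772 top face (array([498.1,  -9.2]), array([13.8, 12.2]), 88.06) all (array([498.1,  -9.2]), array([13.8, 12.2]), 88.06)
table z -0.0008684938461323843
[0.01, 0.01, 0.75, 0.0, 0.0, 0.0],
[0.0, 0.01, 0.76, 0.0, 0.01, 0.0],
-- end [ 0.4312 -0.0016  0.0612] d 0.06
```

Call:
carry_out(moves=[[0,0.01,0.4,0,0,0],[0,0.01,0.4,0,0,0],[0,0.01,0.4,0,0,0],[0,0,0.3,0,0,0],[0,0,0,0,0,0],[0,0,0,0,0,0]])

```text
time: 21.65
ee_pos: [0.4314, -0.0015, 0.0616]
eef_rot: [0.205, 0.963, -0.036, 0.17]
ft_force: [-0.5, -0.2, 0.5]
width: 0.0401
grip_force: 0.0
```

Call:
carry_out(moves=[[0,0,0,0,0,0],[0,0,0,0,0,0],[0,0,0,0,0,0]], fingers=0, force=20)

```text
time: 22.02
ee_pos: [0.4315, -0.0012, 0.0614]
eef_rot: [0.205, 0.963, -0.036, 0.17]
ft_force: [-0.0, 0.0, 0.6]
width: 0.0182
grip_force: 20.1
```

```bash
cat >> bp.py <<'E'
def cell(y,zt,lean=20,off=.0017,x=-.025):
    return BO+R.from_euler('z',BY,degrees=True).apply([x+off,y,zt]), Rt(BY,lean)
E
python3 - <<'E'
from bp import *
s=read_state(); p=np.array(s['ee_pos']); q=R.from_quat(s['eef_rot'])
plan([(p+[0,0,.10],q),cell(-.0635,.25)],[4,14])
E
```

```text
[-0.21, 0.0, -0.59, 0.0, 0.0, 0.0],
[-0.22, 0.0, -0.58, 0.0, 0.0, 0.0],
[-0.21, 0.0, -0.59, 0.0, 0.0, 0.0],
[-0.22, 0.0, -0.59, 0.0, 0.0, 0.0],
-- end [ 0.4316 -0.0012  0.1615] d 0.1
[-0.07, 0.61, -0.14, -0.17, 0.0, -0.48],
[-0.11, 0.61, -0.13, -0.18, 0.0, -0.48],
[-0.16, 0.6, -0.11, -0.17, 0.0, -0.47],
[-0.19, 0.59, -0.1, -0.18, 0.0, -0.48],
[-0.23, 0.58, -0.09, -0.17, 0.0, -0.48],
[-0.27, 0.56, -0.07, -0.18, 0.0, -0.48],
[-0.3, 0.55, -0.05, -0.17, 0.0, -0.47],
[-0.35, 0.52, -0.05, -0.17, 0.0, -0.48],
[-0.37, 0.51, -0.03, -0.18, 0.0, -0.48],
[-0.41, 0.48, -0.02, -0.17, 0.0, -0.48],
[-0.44, 0.45, 0.0, -0.18, 0.0, -0.47],
[-0.47, 0.42, 0.0, -0.17, 0.0, -0.48],
[-0.5, 0.38, 0.01, -0.18, 0.0, -0.48],
[-0.52, 0.36, 0.02, -0.17, 0.01, -0.48],
-- end [0.5799 0.3062 0.2501] d 0.353
```

Call:
carry_out(moves=[[-0.22,0,-0.59,0,0,0],[-0.22,0,-0.59,0,0,0],[-0.22,0,-0.59,0,0,0],[-0.22,0,-0.59,0,0,0],[-0.22,0,-0.59,0,0,0],[0,0,0,0,0,0]])

```text
time: 22.78
ee_pos: [0.4332, -0.0015, 0.1887]
eef_rot: [0.205, 0.963, -0.036, 0.172]
ft_force: [-0.6, 0.7, -0.6]
width: 0.0181
grip_force: 20.0
```

Call:
carry_out(moves=[[-0.07,0.61,-0.14,-0.17,0,-0.48],[-0.11,0.61,-0.13,-0.18,0,-0.48],[-0.16,0.6,-0.11,-0.17,0,-0.47],[-0.19,0.59,-0.1,-0.18,0,-0.48],[-0.23,0.58,-0.09,-0.17,0,-0.48],[-0.27,0.56,-0.07,-0.18,0,-0.48],[-0.3,0.55,-0.05,-0.17,0,-0.47],[-0.35,0.52,-0.05,-0.17,0,-0.48],[-0.37,0.51,-0.03,-0.18,0,-0.48],[-0.41,0.48,-0.02,-0.17,0,-0.48],[-0.44,0.45,0,-0.18,0,-0.47],[-0.47,0.42,0,-0.17,0,-0.48],[0,0,0,0,0,0],[0,0,0,0,0,0]])

```text
time: 24.52
ee_pos: [0.5592, 0.2619, 0.2627]
eef_rot: [-0.211, 0.962, 0.038, 0.17]
ft_force: [-0.4, -0.8, -1.2]
width: 0.018
grip_force: 20.0
```

```bash
python3 - <<'E'
from bp import *
s=read_state(); print(s['ee_pos'],s['time'],s['width'])
plan([cell(-.0635,.23)],[4])
E
```

```text
[0.5592395  0.26185997 0.26274652] 24.525 0.01803503390718208
[-0.15, 0.2, 0.27, -0.09, 0.0, -0.24],
[-0.15, 0.18, 0.28, -0.08, 0.0, -0.24],
[-0.17, 0.18, 0.27, -0.09, 0.0, -0.24],
[-0.16, 0.17, 0.28, -0.08, 0.0, -0.24],
-- end [0.5799 0.3058 0.2301] d 0.059
```

Call:
carry_out(moves=[[-0.15,0.2,0.27,-0.09,0,-0.24],[-0.15,0.18,0.28,-0.08,0,-0.24],[-0.17,0.18,0.27,-0.09,0,-0.24],[-0.16,0.17,0.28,-0.08,0,-0.24],[0,0,0,0,0,0],[0,0,0,0,0,0]])

```text
time: 25.28
ee_pos: [0.5801, 0.3054, 0.2305]
eef_rot: [-0.278, 0.945, 0.049, 0.167]
ft_force: [-0.2, -0.6, 0.4]
width: 0.0183
grip_force: 20.0
```

```bash
python3 - <<'E'
from bp import *
s=read_state(); print(s['ee_pos'],s['time'],s['width'])
plan([cell(-.0635,.165),cell(-.0635,.122)],[1,1])
plan([cell(-.0635,.165)],[4])
E
```

```text
[0.58011661 0.30542398 0.23054919] 25.275 0.018343033521781283
[0.56, 0.02, 1.54, -0.01, 0.0, -0.01],
-- end [0.5798 0.3061 0.165 ] d 0.066
[0.37, 0.0, 1.01, 0.0, 0.0, 0.0],
-- end [0.5797 0.306  0.122 ] d 0.043
[0.14, 0.0, 0.39, 0.0, 0.0, 0.0],
[0.14, 0.01, 0.38, -0.01, 0.0, 0.0],
[0.14, 0.0, 0.39, 0.0, 0.0, 0.0],
[0.14, 0.01, 0.38, 0.0, 0.0, -0.01],
-- end [0.5798 0.3061 0.165 ] d 0.066
```

Call:
carry_out(moves=[[0.14,0,0.39,0,0,0],[0.14,0.01,0.38,-0.01,0,0],[0.14,0,0.39,0,0,0],[0.14,0.01,0.38,0,0,-0.01],[0,0,0,0,0,0],[0,0,0,0,0,0]])

```text
time: 26.02
ee_pos: [0.5799, 0.3067, 0.1652]
eef_rot: [-0.28, 0.944, 0.049, 0.167]
ft_force: [-0.1, 0.1, -1.2]
width: 0.0182
grip_force: 20.0
```

```bash
python3 - <<'E'
from bp import *
s=read_state(); print(s['ee_pos'],s['ft_force'].round(1),s['width'])
plan([cell(-.0635,.123)],[4])
E
```

```text
[0.57994544 0.30670578 0.16515501] [-0.1  0.1 -1.2] 0.018193690230040648
[0.09, 0.0, 0.25, 0.0, 0.0, 0.0],
[0.1, -0.01, 0.24, 0.0, 0.0, 0.01],
[0.09, 0.0, 0.25, 0.0, 0.01, 0.0],
[0.09, 0.0, 0.25, 0.0, 0.0, 0.0],
-- end [0.5799 0.3062 0.1229] d 0.042
```

Call:
carry_out(moves=[[0.09,0,0.25,0,0,0],[0.1,0,0.24,0,0,0],[0.09,0,0.25,0,0,0],[0.09,0,0.25,0,0,0],[0,0,0,0,0,0],[0,0,0,0,0,0]])

```text
time: 26.78
ee_pos: [0.5796, 0.3064, 0.1227]
eef_rot: [-0.279, 0.944, 0.049, 0.167]
ft_force: [-0.9, 0.6, -0.7]
width: 0.0182
grip_force: 20.0
```

Call:
carry_out(moves=[[0.03,0,0.08,0,0,0],[0,0,0,0,0,0],[0,0,0,0,0,0]])

```text
time: 27.15
ee_pos: [0.5796, 0.3062, 0.1192]
eef_rot: [-0.279, 0.944, 0.049, 0.167]
ft_force: [0.4, 0.1, -0.2]
width: 0.0184
grip_force: 20.0
```

Call:
carry_out(moves=[[0.01,0,0.02,0,0,0],[0,0,0,0,0,0]])

```text
time: 27.4
ee_pos: [0.5796, 0.3063, 0.1186]
eef_rot: [-0.279, 0.944, 0.049, 0.167]
ft_force: [-0.1, 0.1, 2.7]
width: 0.0181
grip_force: 20.0
```

Call:
carry_out(moves=[[0,0,0,0,0,0],[0,0,0,0,0,0],[0,0,0,0,0,0]], fingers=27)

```text
time: 27.78
ee_pos: [0.5794, 0.306, 0.1181]
eef_rot: [-0.279, 0.944, 0.049, 0.167]
ft_force: [-0.3, -0.2, -1.4]
width: 0.0265
grip_force: 0.0
```

Call:
carry_out(moves=[[0,0,-0.2,0,0,0],[0,0,-0.4,0,0,0],[0,0,-0.5,0,0,0],[0,0,-0.8,0,0,0],[0,0,-0.8,0,0,0],[0,0,-0.8,0,0,0],[0,0,0,0,0,0],[0,0,0,0,0,0]])

```text
time: 28.78
ee_pos: [0.5392, 0.2796, 0.2496]
eef_rot: [-0.279, 0.944, 0.049, 0.167]
ft_force: [0.4, -0.3, -1.4]
width: 0.0272
grip_force: 0.0
```

```bash
cat > pb.py <<'E'
from bp import *
from m import rect
def placed():
    c=cam('wrist'); P=fcloud(c); px=c['pixels'].astype(int); v=np.mgrid[0:400,0:640][0]
    Q=R.from_euler('z',-BY,degrees=True).apply((P-BO).reshape(-1,3)).reshape(P.shape); ok=(c['range_z']>0)&(v<232)
    near=ok&(abs(Q[...,1])<.09)&(Q[...,0]>-.05)&(Q[...,0]<-.003)
    red=near&(px[...,0]>60)&(px[...,1]<.45*px[...,0])&(Q[...,2]>.06)&(Q[...,2]<.12)
    cap=near&(px.max(-1)<70)&(Q[...,2]>.122)
    for n,k in(('red',red),('cap',cap)):
        for sgn in(-1,1):
            q=Q[k&(Q[...,1]*sgn>.03)]
            if len(q)>20: print(n,sgn,len(q),rect(q),'z',q[:,2].min().round(3),q[:,2].max().round(3))
    k=ok&(c['pixels'].max(-1)<110)&(Q[...,0]>-.06)&(Q[...,0]<0)&(Q[...,2]>.109)&(Q[...,2]<.121)&(abs(Q[...,1])<.12); q=Q[k]; print('plate',rect(q))
if __name__=='__main__': placed(); s=read_state(); print(s['ee_pos'],s['time'],s['ft_force'].round(1))
E
python3 pb.py
```

```text
red -1 581 (array([-25.4, -61.7]), array([27.2, 28.1]), 89.0) z 0.074 0.116
cap -1 998 (array([-18.6, -59.9]), array([59.8, 29.5]), 89.4) z 0.122 0.143
cap 1 504 (array([-5.3, 59.9]), array([59.8,  2.9]), 89.59) z 0.122 0.138
plate (array([-22.8,  14.4]), array([ 45.2, 210.7]), 0.05)
[0.5390118  0.27967632 0.24918536] 28.825 [-0.2  0.3 -0. ]
```

```bash
python3 - <<'E'
from bp import *
T=Rt(8,20); z=T.apply([0,0,1]); g=np.array([.635,-.006,.066])+.005*z
plan([(g-.13*z,T)],[11])
E
```

```text
[0.29, -0.62, 0.05, 0.1, 0.0, 0.27],
[0.27, -0.63, 0.06, 0.09, 0.0, 0.26],
[0.25, -0.65, 0.07, 0.1, 0.0, 0.27],
[0.22, -0.64, 0.08, 0.1, 0.0, 0.27],
[0.2, -0.66, 0.09, 0.09, 0.0, 0.26],
[0.18, -0.66, 0.09, 0.1, 0.0, 0.27],
[0.15, -0.67, 0.11, 0.1, 0.0, 0.27],
[0.12, -0.67, 0.11, 0.09, 0.0, 0.26],
[0.1, -0.67, 0.13, 0.1, 0.0, 0.27],
[0.07, -0.67, 0.13, 0.1, 0.0, 0.27],
[0.05, -0.67, 0.14, 0.09, 0.0, 0.26],
-- end [ 0.5928 -0.0117  0.1835] d 0.304
```

Call:
carry_out(moves=[[0.29,-0.62,0.05,0.1,0,0.27],[0.27,-0.63,0.06,0.1,0,0.26],[0.25,-0.65,0.07,0.1,0,0.27],[0.22,-0.64,0.08,0.1,0,0.27],[0.2,-0.66,0.09,0.09,0,0.26],[0.18,-0.66,0.09,0.1,0,0.27],[0.15,-0.67,0.11,0.1,0,0.27],[0.12,-0.67,0.11,0.09,0,0.26],[0.1,-0.67,0.13,0.1,0,0.27],[0.07,-0.67,0.13,0.1,0,0.27],[0.05,-0.67,0.14,0.09,0,0.26],[0,0,0,0,0,0],[0,0,0,0,0,0]], fingers=38)

```text
time: 30.45
ee_pos: [0.593, -0.0108, 0.1843]
eef_rot: [-0.069, 0.982, 0.012, 0.174]
ft_force: [0.7, 0.6, -0.5]
width: 0.0379
grip_force: 0.0
```

```bash
python3 bot.py; python3 - <<'E'
from h import *
c=dict(np.load('wb.npz')); P=fcloud(c); k=(P[...,2]>.1)&(P[...,2]<.16)&(P[...,0]>.62)&(P[...,0]<.8)&(abs(P[...,1])<.2)&(c['range_z']>0)&(np.mgrid[0:400,0:640][0]<225)
q=P[k]; print(len(q), q.min(0) if len(q) else '', q.max(0) if len(q) else '')
E
```

```text
red [319. 171.] 750 zmax 0.045
    0.02 200 (array([628.5,  -7.9]), array([16. , 32.4]), 24.97)
    0.034 356 (array([636.3,  -4.5]), array([26.8, 24.7]), 77.09)
cap [337.  45.] 447 top z 0.0776 top face (array([499.5, -10.3]), array([14.3, 14.8]), 53.37) all (array([498.4, -11. ]), array([16.3, 16.2]), 70.86)
cap [319. 198.] 496 top z 0.0812 top face (array([636.3,  -4. ]), array([13.9, 13.3]), 50.53) all (array([635. ,  -4.5]), array([16.2, 15. ]), 54.33)
table z -0.0008167233473141688
[ 0.59300501 -0.01045845  0.18438546] 30.5
0
```

```bash
python3 - <<'E'
from bp import *
T=Rt(13,10); z=T.apply([0,0,1]); g=np.array([.6363,-.0042,.071])+.005*z
plan([(g-.06*z,T)],[4])
E
```

```text
[-0.07, 0.0, 0.42, -0.04, 0.31, -0.15],
[-0.1, -0.01, 0.42, -0.04, 0.32, -0.15],
[-0.11, -0.02, 0.41, -0.04, 0.31, -0.14],
[-0.12, -0.01, 0.41, -0.04, 0.32, -0.15],
-- end [ 0.6268 -0.0063  0.1251] d 0.068
```

Call:
carry_out(moves=[[-0.07,0,0.42,-0.04,0.31,-0.15],[-0.1,-0.01,0.42,-0.04,0.32,-0.15],[-0.11,-0.02,0.41,-0.04,0.31,-0.15],[-0.12,-0.01,0.41,-0.04,0.32,-0.15],[0,0,0,0,0,0],[0,0,0,0,0,0]])

```text
time: 31.25
ee_pos: [0.6267, -0.0065, 0.1255]
eef_rot: [-0.113, 0.99, 0.01, 0.087]
ft_force: [0.2, -0.1, 0.5]
width: 0.0378
grip_force: 0.0
```

```bash
python3 bot.py; python3 - <<'E'
from bp import *
T=Rt(13,10); z=T.apply([0,0,1]); g=np.array([.6365,-.0038,.071])+.005*z
plan([(g,T)],[4])
E
```

```text
red [318. 192.] 1005 zmax 0.056
    0.02 229 (array([628.8,  -8.4]), array([15.6, 33. ]), 27.67)
    0.034 536 (array([636.6,  -4.6]), array([26.1, 25.8]), 74.04)
cap [359.  24.] 688 top z 0.0778 top face (array([500.3, -10.2]), array([14.7, 14.8]), 40.09) all (array([501.3, -10.7]), array([16. , 16.8]), 33.93)
cap [318. 222.] 788 top z 0.0813 top face (array([636.8,  -4.2]), array([13.8, 14.3]), 12.91) all (array([636.1,  -4.2]), array([15.1, 16.9]), 20.76)
table z -0.0008272050285978438
[ 0.62665278 -0.0068439   0.125656  ] 31.3
[0.0, 0.01, 0.38, 0.0, 0.0, 0.0],
[-0.01, 0.0, 0.38, 0.0, 0.0, 0.0],
[0.0, 0.01, 0.38, -0.01, 0.01, 0.0],
[0.0, 0.0, 0.38, 0.0, 0.0, 0.0],
-- end [ 0.6372 -0.0036  0.0659] d 0.061
```

Call:
carry_out(moves=[[0,0.01,0.38,0,0,0],[0,0,0.38,0,0,0],[0,0.01,0.38,0,0,0],[0,0,0.38,0,0,0],[0,0,0,0,0,0],[0,0,0,0,0,0]])

```text
time: 32.05
ee_pos: [0.6371, -0.0039, 0.0652]
eef_rot: [-0.113, 0.99, 0.01, 0.087]
ft_force: [-0.3, 0.6, 0.8]
width: 0.0379
grip_force: 0.0
```

Call:
carry_out(moves=[[0,0,0,0,0,0],[0,0,0,0,0,0],[0,0,0,0,0,0]], fingers=0, force=20)

```text
time: 32.42
ee_pos: [0.637, -0.0043, 0.0652]
eef_rot: [-0.112, 0.99, 0.009, 0.087]
ft_force: [-0.2, 0.1, 1.8]
width: 0.0181
grip_force: 20.0
```

Call:
carry_out(moves=[[-0.1,0,-0.6,0,0,0],[-0.1,0,-0.6,0,0,0],[-0.1,0,-0.6,0,0,0],[-0.1,0,-0.6,0,0,0],[-0.1,0,-0.6,0,0,0],[-0.1,0,-0.6,0,0,0],[-0.1,0,-0.6,0,0,0],[-0.1,0,-0.6,0,0,0],[0,0,0,0,0,0],[0,0,0,0,0,0]])

```text
time: 33.67
ee_pos: [0.6348, -0.0046, 0.2587]
eef_rot: [-0.113, 0.99, 0.009, 0.086]
ft_force: [-0.7, -0.1, -0.6]
width: 0.0179
grip_force: 20.0
```

```bash
cat >> bp.py <<'E'
def cellB(zt): 
    p,_=cell(.0635,zt,off=.001,x=-.027); return p,Rt(BY+14,10)
E
python3 - <<'E'
from bp import *
s=read_state(); print(s['ee_pos'],s['width'])
plan([cellB(.26)],[14])
E
```

```text
[ 0.63477062 -0.00459798  0.25866896] 0.01791071499506215
[0.05, 0.77, -0.01, -0.05, 0.0, -0.3],
[0.02, 0.78, -0.01, -0.06, 0.0, -0.3],
[-0.01, 0.78, 0.0, -0.05, 0.0, -0.3],
[-0.05, 0.77, 0.01, -0.05, 0.0, -0.29],
[-0.08, 0.77, 0.01, -0.05, 0.0, -0.3],
[-0.11, 0.77, 0.01, -0.06, 0.0, -0.3],
[-0.14, 0.76, 0.03, -0.05, -0.01, -0.3],
[-0.17, 0.76, 0.02, -0.05, 0.0, -0.3],
[-0.21, 0.75, 0.04, -0.05, 0.0, -0.3],
[-0.23, 0.73, 0.04, -0.06, 0.0, -0.29],
[-0.27, 0.73, 0.04, -0.05, 0.0, -0.3],
[-0.29, 0.72, 0.05, -0.05, 0.0, -0.3],
[-0.33, 0.7, 0.06, -0.06, 0.0, -0.3],
[-0.35, 0.69, 0.06, -0.05, 0.0, -0.3],
-- end [0.5085 0.4112 0.2598] d 0.434
```

Call:
carry_out(moves=[[0.05,0.77,-0.01,-0.05,0,-0.3],[0.02,0.78,-0.01,-0.06,0,-0.3],[-0.01,0.78,0,-0.05,0,-0.3],[-0.05,0.77,0.01,-0.05,0,-0.29],[-0.08,0.77,0.01,-0.05,0,-0.3],[-0.11,0.77,0.01,-0.06,0,-0.3],[-0.14,0.76,0.03,-0.05,-0.01,-0.3],[-0.17,0.76,0.02,-0.05,0,-0.3],[-0.21,0.75,0.04,-0.05,0,-0.3],[-0.23,0.73,0.04,-0.06,0,-0.29],[-0.27,0.73,0.04,-0.05,0,-0.3],[-0.29,0.72,0.05,-0.05,0,-0.3],[0,0,0,0,0,0],[0,0,0,0,0,0]])

```text
time: 35.42
ee_pos: [0.5266, 0.3521, 0.2606]
eef_rot: [-0.358, 0.93, 0.031, 0.082]
ft_force: [-0.3, 0.1, -0.6]
width: 0.0183
grip_force: 20.0
```

```bash
python3 - <<'E'
from bp import *
s=read_state(); print(s['ee_pos'],s['width'])
plan([cellB(.23)],[4])
E
```

```text
[0.52660323 0.35214389 0.26062512] 0.018343117590895425
[-0.13, 0.35, 0.22, -0.03, 0.0, -0.15],
[-0.13, 0.34, 0.21, -0.03, 0.0, -0.15],
[-0.15, 0.35, 0.22, -0.02, 0.0, -0.14],
[-0.15, 0.33, 0.22, -0.03, 0.0, -0.15],
-- end [0.5089 0.4111 0.2302] d 0.069
```

Call:
carry_out(moves=[[-0.13,0.35,0.22,-0.03,0,-0.15],[-0.13,0.34,0.21,-0.03,0,-0.15],[-0.15,0.35,0.22,-0.02,0,-0.15],[-0.15,0.33,0.22,-0.03,0,-0.15],[0,0,0,0,0,0],[0,0,0,0,0,0]])

```text
time: 36.17
ee_pos: [0.5094, 0.4108, 0.2304]
eef_rot: [-0.397, 0.914, 0.035, 0.08]
ft_force: [-0.1, -0.2, -0.0]
width: 0.018
grip_force: 20.0
```

```bash
python3 - <<'E'
from bp import *
s=read_state(); print(s['ee_pos'],s['width'])
plan([cellB(.170)],[3])
E
```

```text
[0.50936459 0.41080482 0.23041106] 0.01802161017222973
[0.09, 0.01, 0.5, 0.0, 0.0, 0.0],
[0.09, 0.0, 0.49, 0.0, 0.0, 0.0],
[0.09, 0.01, 0.5, 0.0, 0.0, 0.0],
-- end [0.5086 0.4112 0.1698] d 0.06
```

Call:
carry_out(moves=[[0.09,0.01,0.5,0,0,0],[0.09,0,0.5,0,0,0],[0.09,0.01,0.5,0,0,0],[0,0,0,0,0,0],[0,0,0,0,0,0]])

```text
time: 36.8
ee_pos: [0.5085, 0.4117, 0.1698]
eef_rot: [-0.397, 0.914, 0.035, 0.08]
ft_force: [-0.5, 0.7, -0.1]
width: 0.0182
grip_force: 20.0
```

```bash
python3 - <<'E'
from bp import *
s=read_state(); print(s['ee_pos'],s['ft_force'].round(1))
plan([cellB(.1255)],[4])
E
```

```text
[0.50854214 0.41165131 0.16978628] [-0.5  0.7 -0.1]
[0.05, 0.0, 0.27, 0.0, 0.0, 0.0],
[0.05, -0.01, 0.27, 0.0, 0.0, 0.0],
[0.05, 0.0, 0.28, 0.0, 0.01, 0.0],
[0.05, 0.0, 0.27, 0.0, 0.0, 0.01],
-- end [0.5087 0.4112 0.1255] d 0.044
```

Call:
carry_out(moves=[[0.05,0,0.27,0,0,0],[0.05,0,0.27,0,0,0],[0.05,0,0.28,0,0,0],[0.05,0,0.27,0,0,0],[0,0,0,0,0,0],[0,0,0,0,0,0]])

```text
time: 37.55
ee_pos: [0.5083, 0.4114, 0.1253]
eef_rot: [-0.397, 0.914, 0.035, 0.08]
ft_force: [-0.5, -0.7, -0.5]
width: 0.0182
grip_force: 20.0
```

Call:
carry_out(moves=[[0.01,0,0.08,0,0,0],[0,0,0,0,0,0],[0,0,0,0,0,0]])

```text
time: 37.92
ee_pos: [0.5087, 0.4116, 0.1224]
eef_rot: [-0.397, 0.914, 0.035, 0.081]
ft_force: [0.1, 0.2, 3.0]
width: 0.0179
grip_force: 20.0
```

Call:
carry_out(moves=[[0,0,0,0,0,0],[0,0,0,0,0,0],[0,0,0,0,0,0]], fingers=27)

```text
time: 38.3
ee_pos: [0.5083, 0.4111, 0.1216]
eef_rot: [-0.397, 0.914, 0.035, 0.08]
ft_force: [-0.4, -0.5, -0.3]
width: 0.0264
grip_force: 0.0
```

Call:
carry_out(moves=[[0,0,-0.2,0,0,0],[0,0,-0.4,0,0,0],[0,0,-0.5,0,0,0],[0,0,-0.8,0,0,0],[0.1,0,-0.8,0,0,0],[0.3,0,-0.8,0,0,0],[0.4,0,-0.3,0,0,0],[0,0,0,0,0,0],[0,0,0,0,0,0]])

```text
time: 39.42
ee_pos: [0.4691, 0.3688, 0.2662]
eef_rot: [-0.396, 0.914, 0.034, 0.081]
ft_force: [-0.3, 0.6, 0.6]
width: 0.0272
grip_force: 0.0
```

```bash
python3 pb.py; python3 - <<'E'
from bp import *
from bot import bots
c=cam('wrist'); cv2.imwrite('pics/w9.png',c['pixels'][...,::-1])
E
```

```text
red -1 540 (array([-26.7, -61.3]), array([36.3, 31.2]), 59.54) z 0.067 0.114
red 1 522 (array([-23.,  67.]), array([35.1, 35. ]), 0.14) z 0.06 0.113
cap -1 752 (array([-18.7, -60.2]), array([29.3, 59.9]), 0.93) z 0.122 0.143
cap 1 201 (array([-28.4,  63.7]), array([ 9.9, 16.3]), 10.45) z 0.122 0.139
plate (array([-23.8, -23.3]), array([ 42.5, 194.3]), 1.36)
[0.46900306 0.36893992 0.26581966] 39.475 [-0.6  0.8 -0.6]
```

View pics/w9.png

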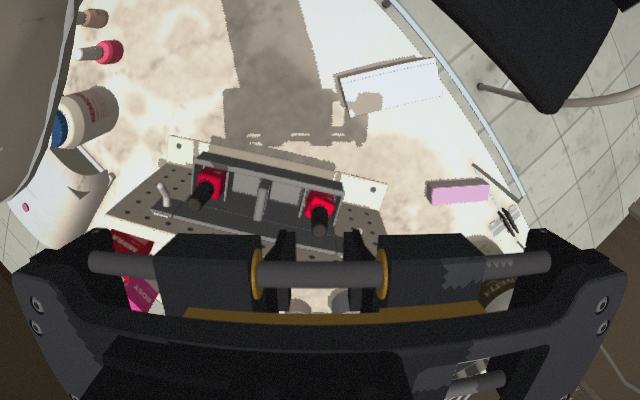

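Wrist view: both red square bottles stand upright in the two outer cells, at (208,190) and (320,210). The bin is level on the board, cap tops read 0.143 and 0.139 m as expected, and the gripper is clear.

```bash
python3 -c "
from bench import r; print(r.close_job())"
```

```text
the job is handed in; nothing more can be done
None
```

The bin hangs level on both hooks against the board, and the two square bottles stand upright in its outer cells; the round bottles were not touched, and I handed the job in at about 39.5 s (the verdict was not shown).

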